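# Clamp a watch case in the bench vice with a T-handle hex key

### The job

Take the blue T-handle hex key from the tool block and put it down the port of the green watch-case vice, where you feel for the hidden hexagon by turning it under light pressure until it drops fully in. Turn the cam gently clockwise to its stop, so that the pins hold the watch, without forcing the key down or round. Then stand the key back in its hole in the block and let go; keep the fingers off the watch and leave the other things on the bench alone.

Things in the scene. Friction and masses are not known exactly. Their poses are not given: they have to be found in the camera images.
- key_handle (a point): Centre of the key's blue handle: a level bar 96 mm long (x), 24 mm thick (y), 26 mm high (z; z points up). Under its middle a steel hexagon shank, 17 mm across flats (19.6 over corners), runs 90 mm down from the handle's underside to the tip; the handle's x is square to one pair of flats. Mass about 0.24 kg. At the start it stands in the tool block, handle up
- key_tip (a point): Centre of the end face of the key's shank, 103 mm below key_handle along the key; same axes. The last 1.6 mm of the shank are turned down to a round pilot 13.4 mm in diameter
- key: The same hex key; its origin is at key_tip, same axes
- hole_a (a point): Centre of the mouth of one of the two round holes in the aluminium tool block (70 x 130 x 45 mm, fixed; top 45 mm above the bench). Holes 22.5 mm in diameter, 37 mm deep, chamfered 2 mm, 68 mm apart along y; z up. The key stands in one of them, tip on the hole's floor 8 mm above the bench; the red stubby screwdriver in the other
- hole_b (a point): Centre of the mouth of the other hole, same size
- stubby: Red stubby screwdriver in the block's other hole: origin on the block's top, red handle 29 mm in diameter at its foot, standing 32 mm above it
- port (a point): Centre of the mouth of the access port in the flat top (56 x 72 mm) of the vice's green cam housing, 60 mm above the bench: a round bore 24 mm in diameter, chamfered 2 mm, through the 18 mm thick cover; z up, x along the vice, away from the watch. The vice is fixed to the bench
- socket (a point): Centre of the cam's top face, 18.5 mm straight below port. The cam has a hexagon socket 17.7 mm across flats, 13.5 mm deep. This entry is the vice's, not the cam's: it does not show how the hexagon stands, which differs every time. The key drops in only within about 4 degrees; until then its corners rest on this face, the pilot 1.6 mm in; fully in, the tip is 13.5 mm below it
- cam (a joint): Turn of the cam in rad, counted from its open stop (0, where it starts), clockwise seen from above, to its clamping stop (1.2, or 69 degrees). It says nothing of where the flats are. It needs about 0.25 N m to turn (at the stop the load climbs steeply), stays where it is left, and is not turned by a key pressed lightly on its face. It moves the jaw 3.5 mm per rad towards the watch
- jaw: The vice's sprung sliding jaw, dark steel with two white nylon pins 26 mm apart
- watch: Steel watch case, 42 mm across, 10.5 mm thick (origin at the centre of its underside), lying back up on the vice's bed 24 mm above the bench, between two fixed pins and the jaw's two pins with 2 to 3 mm to spare in all; 82 mm from the port
- tweezers: Steel tweezers, 125 mm long, lying on the ribbed mat
- oil: Small amber oil bottle with a black cap, 48 mm high
- blower: Brick-red dust blower, 95 mm high, standing on its flat foot
- cushion: Turquoise case cushion, a disc 86 mm across and 16 mm high
- dome: Clear parts dome on a green dish, 90 mm across and 60 mm high
There are look-alikes about, which are no part of the job. Of the things that look like the key, the middle-sized one is meant.

How it is judged:
By the outcome, as a careful person would: the job done as asked, in the order asked, and still so for the second after the job is handed in, with the robot touching nothing.
It also fails if it takes over 67 s, if anything falls off the work surface, if the arm or the gripper's body presses on something with over 40 N, if the wrist force passes 120 N, or if a joint passes its speed limit or range.

### The arm

A 7-joint arm with a two-finger parallel gripper is mounted at the origin on the work surface. World frame = base frame: x ahead of the robot, y to its left, z up, the work surface at z = 0. Lengths are in m, angles in rad, forces in N, time in s.
With the tool pointing down it reaches from about 0.425 to 0.875 m from the base axis. Payload 8.4 kg.
Tool frame: the origin (TCP) lies between the finger pads; the fingertips stand bot.tcp_to_tips ahead of it and the grasp point (between the pads) lies 2 mm behind it (bot.tcp_to_tips is the distance from the TCP to the fingertips, in m); z points along the fingers, y is the direction in which the jaws open and shut (so a half turn about z gives the same grasp; the last joint's range is limited). The gripper opens to 87 mm and grips with 3 to 60 N. Pads are 19 mm wide; open, the fingers measure 117 mm over their backs; the gripper's body (75 mm by 190 mm) begins 51 mm behind the grasp point.
Start: joints at [1.135, 0.333, 0.04, 1.465, -0.013, 1.343, -0.059], TCP at [0.215, -0.613, 0.24] pointing down, gripper open.
Joint ranges: [-2.58, 2.58], [-0.38, 2.09], [-1.3, 1.39], [0.25, 2.4], [-1.5, 4.64], [0.08, 2.09], [-2.65, 2.65]. Speed limits (rad/s): [2.22, 2.22, 2.79, 2.79, 3.14, 3.14, 3.14].

### API

Orientations are given as a unit quaternion [w, x, y, z].
In Python, from station import bot, cams, find_in, tip_of gives the robot as it stands.
- The arm moves only by the shell command python3 -m creep 'ROWS' [FORCE]. ROWS is JSON, a list of rows, each an object of numbers: "claw": the opening, from 0 (shut) to 1 (fully open); "x", "y", "z": the shift along the tool's x, y, z in mm; "roll": the turn about the tool's z in degrees. A call has 1 to 12 rows; each row shifts and turns the commanded pose from where the row before left it, along the tool's axes as they then stand; what a row does not reach is not made up. A row lasts 1/8 s, in which the tool goes at most 62.5 mm and 10.7 degrees, less where a joint would pass 70% of its speed; a pose out of reach is approached as far as the arm can. A call is refused whole if a number of a shift passes 62.5 or a number of a turn 10.7, either way. A call with a gripper value outside its range is refused whole. The fingers move at their own pace and stop on an object; FORCE is the grip in N (left out, the last holds). Time passes only in rows, so rows that do not move let the fingers close. It gives the time, the measured TCP pose, the force and the opening at its end, in the units of the state.
- bot.sense(): the state, without advancing time (a new reading comes with each control period).
- cams.capture(name): name is "scene" or "top"; returns (picture, depth): 400x640x3 uint8, red, green, blue; 400x640 float32, m along the optical axis (not along the pixel's ray), 0 where there is no reading.
- cams.camera_info(name): a dict with "camera_matrix" (3x3 intrinsics, pixels), "R" (3x3) and "t" (3): a world point X has camera coordinates R X + t. Camera axes: x right, y down, z forward; pixel columns grow to the right and rows downward; lengths in m; the calibration is good to about 2 mm. A picture is of the moment at which its call begins. camera_info takes no time and is no camera call.
- bot.close_job(): hands the job in, once; it reports no verdict.
Trained networks look in the newest picture that a camera, given by its name, has taken for a name from the list of things; names that differ only in an ending like _2 or _b are one class to them, and where a whole thing is asked for, a point or a joint stands for the part that bears it (a point fixed in the world has none). Each returns a list of dicts, best first, with "conf" (0 to 1); they miss things now and then, are a little off and sometimes report something else, mostly with a low value. They report only what shows in the picture. A call takes as long as a camera call. They do not tell look-alikes from the thing itself.
- find_in(query, camera): "centre" ([row, column] in pixels, amid what is visible of it).
- tip_of(query, camera): "centre" ([row, column] in pixels: a listed point, or the origin of a listed thing).
The state is a dict: "t": time; "joint_positions": joint angles; "qvel": joint speeds; "joint_efforts": joint torques, N m; "position": TCP position; "eef_rot": TCP orientation; "force": force on the tool from outside, world axes, zero at the start; "moment": the same for the moment, N m; "grip_width": opening from 0.0 (shut) to 1.0 (fully open).
Only numpy, scipy, OpenCV 4.12 (cv2) and the standard library are available. Lean on these libraries where they do the work, as an engineer would, in place of code of your own. Each camera call takes 0.05 s, during which the arm holds its last target.

## Working session

There is one attempt and no reset: what is moved stays moved. The work goes in short steps, Python scripts to look and compute and a shell command to move; the robot and the scene stay as the last step left them, time stands still between calls to the robot, and variables do not carry over. Pictures are saved under pics/ and viewed, and the job is handed in when it is done.

```bash
ls; mkdir -p pics; cat > h.py <<'E'
import numpy as np, cv2
from station import bot, cams, find_in, tip_of
def snap(n,f):
    p,d=cams.capture(n); cv2.imwrite('pics/'+f,p[:,:,::-1]); np.savez('/tmp/'+n,p=p,d=d); return p,d
def ray(n,rc,z):
    i=cams.camera_info(n);K=np.array(i['camera_matrix']);R=np.array(i['R']);t=np.array(i['t'])
    r=R.T@np.linalg.inv(K)@np.array([rc[1],rc[0],1.]);c=-R.T@t
    return c+r*(z-c[2])/r[2]
def dep(n,rc,d):
    i=cams.camera_info(n);K=np.array(i['camera_matrix']);R=np.array(i['R']);t=np.array(i['t'])
    z=d[int(round(rc[0])),int(round(rc[1]))]
    return R.T@(np.linalg.inv(K)@np.array([rc[1],rc[0],1.])*z-t)
def proj(n,X):
    i=cams.camera_info(n);K=np.array(i['camera_matrix']);q=K@(np.array(i['R'])@np.array(X)+np.array(i['t']));return q[1]/q[2],q[0]/q[2]
E
python3 - <<'E'
from h import *
np.set_printoptions(precision=4,suppress=True)
s=bot.sense();print(s,bot.tcp_to_tips)
for n in('scene','top'):
    p,d=snap(n,n+'0.png')
    i=cams.camera_info(n);print(n,-np.array(i['R']).T@np.array(i['t']))
    for q in('key_handle','port','hole_a','stubby','watch'):
        for r in tip_of(q,n)[:4]: print(q,r,dep(n,r['centre'],d))
E
```

```text
pics
{'t': 0.0, 'joint_positions': array([ 1.1348,  0.3339,  0.0399,  1.4663, -0.0134,  1.3432, -0.0585]), 'qvel': array([-0.0009,  0.0023, -0.0013, -0.0013,  0.0013, -0.0004,  0.0004]), 'joint_efforts': array([ -0.0006, -65.6357,   1.3349, -40.3797,  -0.0598,   0.0447,
         0.0002]), 'position': array([ 0.2146, -0.6131,  0.2387]), 'eef_rot': array([-0.0008,  0.9859,  0.1676, -0.0002]), 'force': array([ 0.3725,  0.1288, -0.376 ]), 'moment': array([-0.023 ,  0.0127, -0.0168]), 'grip_width': 0.9999436990197779} 0.017
scene [1.2478 0.4929 1.1746]
key_handle {'centre': [168.4, 401.5], 'conf': 0.79} [0.3348 0.1496 0.1564]
key_handle {'centre': [226.5, 417.3], 'conf': 0.6} [0.4659 0.2705 0.1217]
key_handle {'centre': [250.4, 415.7], 'conf': 0.24} [0.4914 0.2891 0.0561]
port {'centre': [172.8, 262.0], 'conf': 0.89} [ 0.4957 -0.231   0.0547]
hole_a {'centre': [232.1, 397.1], 'conf': 0.84} [0.4711 0.2207 0.0642]
hole_a {'centre': [243.2, 415.8], 'conf': 0.65} [0.509  0.2894 0.1119]
stubby {'centre': [235.2, 391.3], 'conf': 0.65} [0.4823 0.2099 0.0542]
watch {'centre': [197.4, 245.2], 'conf': 0.47} [ 0.5878 -0.2248  0.0337]
top [0.4347 0.017  1.4994]
key_handle {'centre': [258.4, 279.4], 'conf': 0.7} [0.3203 0.1386 0.1545]
key_handle {'centre': [216.3, 243.0], 'conf': 0.61} [0.4586 0.2656 0.1129]
key_handle {'centre': [246.2, 231.9], 'conf': 0.5} [0.3567 0.3073 0.0889]
key_handle {'centre': [152.1, 283.2], 'conf': 0.24} [0.6963 0.1392 0.0006]
hole_a {'centre': [212.8, 264.3], 'conf': 0.95} [0.4714 0.1994 0.0682]
hole_a {'centre': [217.4, 245.5], 'conf': 0.72} [0.4559 0.2689 0.0447]
hole_a {'centre': [240.4, 444.4], 'conf': 0.29} [ 0.3717 -0.4434  0.017 ]
stubby {'centre': [213.4, 264.1], 'conf': 0.57} [0.4693 0.2001 0.0681]
stubby {'centre': [201.6, 389.3], 'conf': 0.38} [ 0.5109 -0.242   0.0413]
stubby {'centre': [190.5, 383.2], 'conf': 0.21} [ 0.5506 -0.2208  0.0405]
```

View pics/scene0.png

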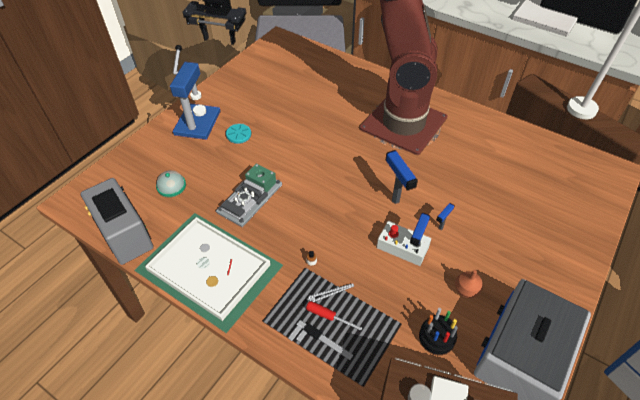

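View pics/top0.png

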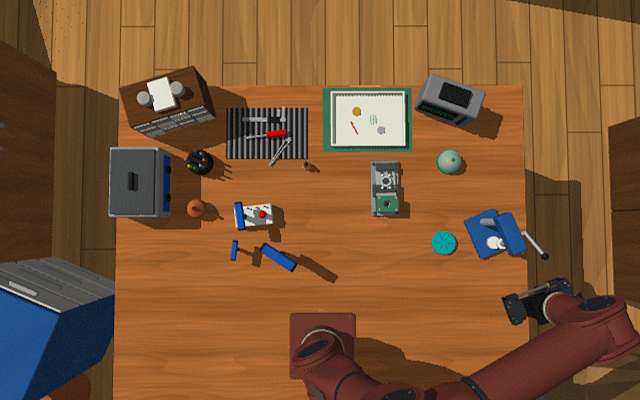

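```bash
python3 - <<'E'
import cv2
a=cv2.imread('pics/scene0.png');b=cv2.imread('pics/top0.png')
cv2.imwrite('pics/z1.png',cv2.resize(a[130:290,340:480],None,fx=4,fy=3.7*1.0))
cv2.imwrite('pics/z2.png',cv2.resize(b[150:300,200:310],None,fx=4,fy=4))
cv2.imwrite('pics/z3.png',cv2.resize(b[150:250,340:470],None,fx=6,fy=6))
E
```

```text
(no output)
```

View pics/z1.png

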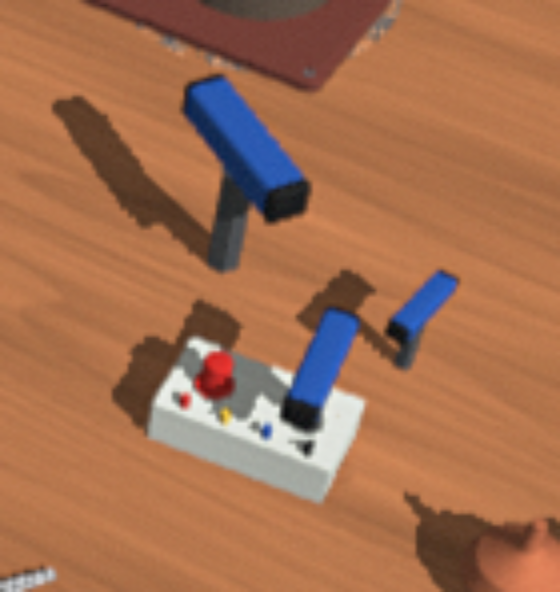

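View pics/z2.png

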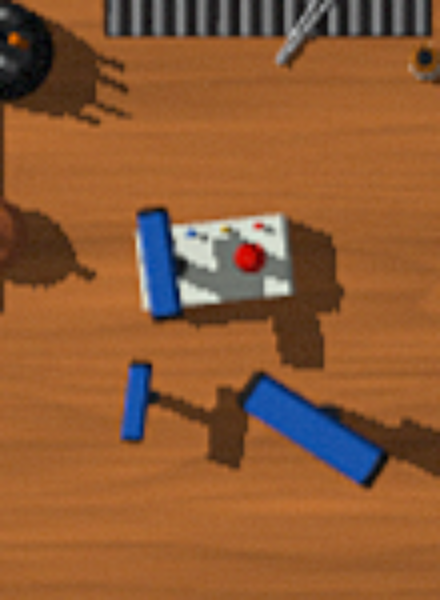

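View pics/z3.png

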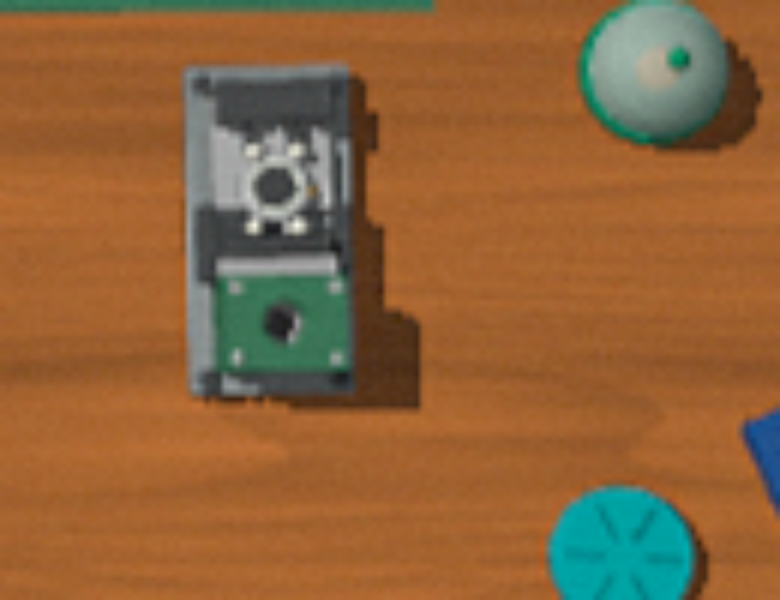

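The middle key stands in the white block, with its handle at about top (216,240). The larger key at (258,279) and the smaller one at (250,234) stand loose. The vice is at top (192,386), with the port at about (204,387). Next I'll measure precisely.

```bash
cat > m.py <<'E'
from h import *
np.set_printoptions(precision=4,suppress=True)
def cloud(n):
    f=np.load('/tmp/%s.npz'%n);p,d=f['p'].astype(int),f['d']
    i=cams.camera_info(n);K=np.array(i['camera_matrix']);R=np.array(i['R']);t=np.array(i['t'])
    v,u=np.mgrid[:400,:640]
    X=np.stack([(u-K[0,2])/K[0,0]*d,(v-K[1,2])/K[1,1]*d,d],-1).reshape(-1,3)
    return p,((X-t)@R).reshape(400,640,3)
if __name__=='__main__':
  for n,hb,pb in (('top',(198,234,232,250),(190,225,370,404)),('scene',(205,245,410,435),(155,190,240,290))):
    print(n,'px f',cams.camera_info(n)['camera_matrix'][0][0])
    p,X=cloud(n);r,g,b=p[...,0],p[...,1],p[...,2]
    def box(B):
        m=np.zeros((400,640),bool);m[B[0]:B[1],B[2]:B[3]]=1;return m
    m=box(hb)&(X[...,2]>0.085)&(X[...,2]<.14)
    Z=X[m][:,2];print('n',m.sum(),'z pct',np.percentile(Z,[5,50,75,90]))
    mb=m&(b>r*1.5)&(b>60); 
    mt=m&(abs(X[...,2]-0.124)<.006)
    P=np.argwhere(mt).astype(np.float32)
    Q=np.array([ray(n,q,0.124)[:2] for q in P],np.float32)*1000
    print('handle top rect',cv2.minAreaRect(Q),Q.mean(0),len(Q))
    mg=box(pb)&(g>r*1.2)&(g>b*1.05)&(abs(X[...,2]-.06)<.008)
    Q=np.array([ray(n,q,0.06)[:2] for q in np.argwhere(mg)],np.float32)*1000
    print('green rect',cv2.minAreaRect(Q),len(Q), 'z',np.median(X[mg][:,2]))
    # block top
  # block top white
    mw=box((195,240,228,280) if n=='top' else (210,265,370,440))&(abs(X[...,2]-.045)<.006)
    Q=np.array([ray(n,q,0.045)[:2] for q in np.argwhere(mw)],np.float32)*1000
    print('block rect',cv2.minAreaRect(Q),len(Q),np.median(X[mw][:,2]))
E
python3 m.py
python3 - <<'E'
import cv2
a=cv2.imread('pics/scene0.png')
cv2.imwrite('pics/z4.png',cv2.resize(a[150:225,205:295],None,fx=8,fy=8,interpolation=cv2.INTER_CUBIC))
E
```

```text
top px f 410.21646780323584
n 233 z pct [0.1094 0.1231 0.1252 0.1278]
handle top rect ((462.33160400390625, 277.1092224121094), (95.96720886230469, 24.485185623168945), 8.865801811218262) [462.2702 277.4561] 193
green rect ((506.7898864746094, -230.6119842529297), (70.7010498046875, 52.772178649902344), 89.86190795898438) 263 z 0.060085792273602
block rect ((466.1532897949219, 243.75006103515625), (69.73865509033203, 130.73690795898438), 6.199121952056885) 471 0.045270353177975786
scene px f 496.7964981903131
n 317 z pct [0.1099 0.1234 0.1251 0.1264]
handle top rect ((465.2347412109375, 278.2254638671875), (98.67959594726562, 24.043487548828125), 8.35731029510498) [466.16   278.4998] 274
green rect ((508.57757568359375, -227.0936279296875), (60.79527282714844, 76.28208923339844), 0.9546021819114685) 320 z 0.05990971104489577
block rect ((469.0253601074219, 244.00436401367188), (76.81983184814453, 130.3504638671875), 6.114531517028809) 788 0.04525678290843839
```

View pics/z4.png

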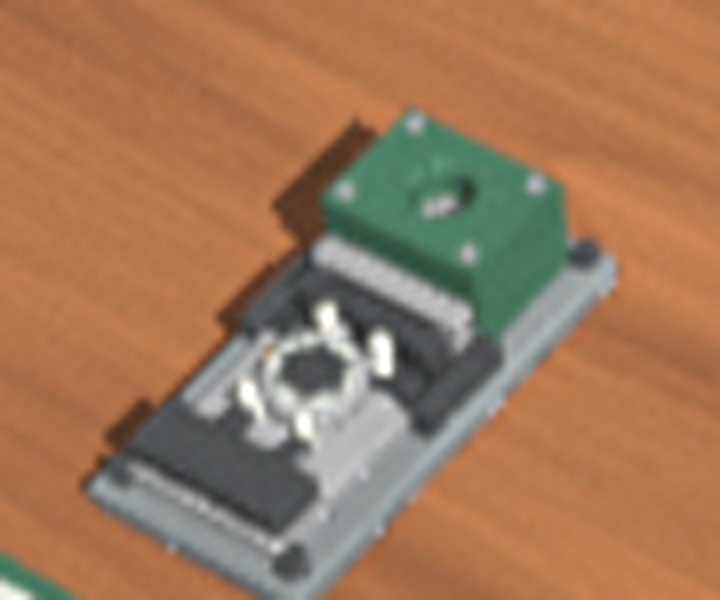

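```bash
python3 - <<'E'
from m import *
for n,B in(('top',(196,212,379,395)),('scene',(165,183,250,272))):
    p,X=cloud(n)
    print(p[B[0]:B[1],B[2]:B[3]].sum(-1))
for n,rc in (('scene',(172.8,262)),('scene',(173.8,260)),('top',(203.7,387))): print(n,ray(n,rc,.06))
print(tip_of('port','scene')[:2],tip_of('port','top')[:2],tip_of('socket','top')[:2])
E
```

```text
[[323 296 286 282 277 278 274 249 236 240 247 246 244 240 244 263]
 [450 330 247 247 254 255 254 259 255 253 241 266 261 270 250 320]
 [448 340 266 255 269 260 266 272 273 272 266 248 268 254 256 299]
 [276 255 247 253 271 279 277 246 224 246 257 276 262 265 259 255]
 [255 262 263 269 269 248 241 234 213 205 214 240 265 259 254 262]
 [272 260 267 266 261 205 176 173 213 206 215 218 250 250 259 264]
 [251 257 263 267 240 185 126  95 139 197 327 242 244 255 256 263]
 [270 264 267 263 233 166 124 108  82 112 470 319 264 252 261 267]
 [255 263 261 267 227 127 104 115  95 118 442 299 270 278 259 274]
 [262 259 261 258 245 170 131 100  76 374 343 275 261 266 266 266]
 [264 269 263 269 263 252 215 175 157 451 338 271 251 264 265 264]
 [246 261 258 262 264 262 244 250 228 318 280 256 266 258 269 260]
 [448 303 248 270 260 267 266 261 248 255 256 250 257 260 247 251]
 [550 334 237 257 268 258 261 260 262 269 267 257 262 266 254 245]
 [445 293 253 277 271 278 269 279 264 265 254 265 268 264 270 256]
 [245 218 210 211 218 233 228 244 237 239 236 237 240 227 226 229]]
[[344 371 400 389 350 380 5
[... 1171 characters left out ...]
6 300 284]
 [223 238 272 297 309 313 313 308 310 311 312 308 304 310 303 308 308 312
  306 303 281 283]
 [203 204 211 237 271 291 308 319 311 312 315 312 308 312 302 303 312 307
  296 288 285 284]
 [225 210 206 208 211 228 266 297 302 316 306 311 338 408 354 309 306 309
  288 271 277 276]
 [388 296 217 202 203 203 210 242 268 294 303 321 402 545 429 313 300 283
  281 277 285 282]
 [562 462 386 294 209 199 202 198 216 233 268 305 370 482 396 304 294 278
  293 285 283 282]]
scene [ 0.4992 -0.2276  0.06  ]
scene [ 0.5058 -0.2301  0.06  ]
top [ 0.5025 -0.2305  0.06  ]
[{'centre': [172.8, 262.0], 'conf': 0.89}] [] [{'centre': [204.7, 383.3], 'conf': 0.87}, {'centre': [215.2, 265.4], 'conf': 0.7}]
```

```bash
python3 - <<'E'
from h import *
print(ray('scene',(172.9,259.7),.0605),ray('top',(203.17,387.33),.0605))
# rot of tool: 
from scipy.spatial.transform import Rotation as R
q=bot.sense()['eef_rot'];M=R.from_quat(q,scalar_first=True).as_matrix();print(M)
E
```

```text
[ 0.50376487 -0.23278906  0.0605    ] [ 0.50438322 -0.23162981  0.0605    ]
[[ 9.43819590e-01  3.30461164e-01  6.04781798e-06]
 [ 3.30461164e-01 -9.43819589e-01  5.69243090e-05]
 [ 2.45193225e-05 -5.17277090e-05 -9.99999998e-01]]
```

```bash
python3 - <<'E'
from m import *
p,X=cloud('top');_,Y=cloud('scene')
A=np.concatenate([X.reshape(-1,3),Y.reshape(-1,3)])
xs=np.arange(.2,.85,.05);ys=np.arange(.5,-.75,-.05)
print('      ',' '.join('%5.2f'%y for y in ys))
for x in xs[::-1]:
    r=[]
    for y in ys:
        m=(abs(A[:,0]-x)<.025)&(abs(A[:,1]-y)<.025)&(A[:,2]<.9)
        r.append('%5.2f'%(np.percentile(A[m,2],99) if m.sum()>3 else -1))
    print('%.2f  '%x,' '.join(r))
E
```

```text
0.50  0.45  0.40  0.35  0.30  0.25  0.20  0.15  0.10  0.05  0.00 -0.05 -0.10 -0.15 -0.20 -0.25 -0.30 -0.35 -0.40 -0.45 -0.50 -0.55 -0.60 -0.65 -0.70
0.80    0.18  0.16  0.16  0.01  0.01  0.01  0.02  0.03  0.01  0.01  0.01  0.02  0.01  0.01  0.01  0.01  0.03  0.01  0.11  0.13  0.13  0.13  0.01  0.01  0.01
0.75    0.01  0.01  0.01  0.01  0.01  0.02  0.03  0.03  0.01  0.01  0.01  0.03  0.02  0.02  0.02  0.02  0.03  0.01  0.01  0.01  0.01  0.01  0.01  0.01  0.01
0.70    0.03  0.09  0.09  0.01  0.01  0.01  0.01  0.01  0.01  0.01  0.01  0.02  0.03  0.02  0.02  0.02  0.02  0.01  0.01  0.05  0.05  0.01  0.01  0.01  0.01
0.65    0.06  0.10  0.10  0.01  0.01  0.01  0.01  0.01  0.01  0.05  0.01  0.01  0.01  0.01  0.04  0.04  0.02  0.01  0.02  0.06  0.05  0.01  0.01  0.01  0.01
0.60    0.01  0.06  0.03  0.01  0.01  0.01  0.01  0.01  0.01  0.01  0.01  0.01  0.01  0.01  0.04  0.04  0.02  0.01  0.01  0.03  0.01  0.01  0.01  0.01  0.01
0.55    0.01  0.03  0.01  0.01  0.01  0.01  0.01  0.01  0.01  0.01  0.01  0.01  0.01  0.01  0.06  0.07  0.03  0.01  0.01  0.01  0.01  0.01  0.01  0.01  0.01
0.50    0
[... 389 characters left out ...]
  0.01  0.01  0.01  0.01  0.01  0.02  0.02  0.01  0.22  0.22  0.22  0.01
0.35    0.01  0.01  0.01  0.01  0.09  0.01  0.16  0.16  0.16  0.01  0.01  0.01  0.01  0.01  0.01  0.01  0.01  0.01  0.02  0.02  0.02  0.03  0.22  0.25  0.25
0.30    0.01  0.01  0.01  0.01  0.09  0.01  0.01  0.16  0.16  0.01  0.01  0.01  0.01  0.01  0.01  0.01  0.01  0.01  0.01  0.01  0.01  0.02  0.02  0.60  0.34
0.25    0.01  0.01  0.01  0.01  0.01  0.01  0.01  0.01  0.01  0.01  0.01  0.01  0.01  0.01  0.01  0.01  0.01  0.01  0.01  0.01  0.64  0.65  0.65  0.63  0.34
0.20    0.01  0.01  0.01  0.01  0.01  0.01  0.01  0.01  0.01  0.01  0.01  0.01  0.01  0.01  0.01  0.01  0.01  0.01  0.67  0.67  0.67  0.66  0.65  0.65  0.34
```

```bash
python3 -m creep '[{"z":-60,"roll":10.7},{"x":35,"y":-40},{"x":35,"y":-40},{"x":34,"y":-40},{"x":33,"y":-42},{"x":33,"y":-42},{"x":33,"y":-42},{"x":33,"y":-42},{"x":33,"y":-42},{"x":33,"y":-42},{"x":9,"y":-58},{"x":9,"y":-58}]' 40; cat > w.py <<'E'
import sys,numpy as np
from station import bot
from scipy.spatial.transform import Rotation as R
s=bot.sense();M=R.from_quat(s['eef_rot'],scalar_first=True).as_matrix()
print('t %.2f'%s['t'],'pos',s['position'].round(4),'theta %.2f'%np.degrees(np.arctan2(M[1,0],M[0,0])),'tilt',(M[:,2]).round(4),'F',s['force'].round(2),'M',s['moment'].round(3),'g %.3f'%s['grip_width'],'j',s['joint_positions'].round(2))
if len(sys.argv)>3:
    d=np.array(list(map(float,sys.argv[1:4])))-s['position'];print('tool mm',(M.T@d*1000).round(1))
E
python3 w.py .4625 .2775 .25
```

```text
t 0.75 pos [ 0.2148 -0.6134  0.2396] theta 19.30 tilt [ 0.e+00  1.e-04 -1.e+00] F [ 0.02 -0.29 -0.18] M [ 0.025 -0.034 -0.013] g 1.002 j [ 1.13  0.33  0.04  1.47 -0.01  1.34 -0.06]
tool mm [ 528.2 -759.   -10.4]invalid input
```

```bash
python3 -m creep '[{"claw":1,"x":0,"y":0,"z":-60,"roll":10.6},{"claw":1,"x":35,"y":-40,"z":0,"roll":0},{"claw":1,"x":35,"y":-40,"z":0,"roll":0},{"claw":1,"x":34,"y":-40,"z":0,"roll":0}]' 40; python3 w.py .4625 .2775 .25
```

```text
t: 1.25
position: [0.3003, -0.4776, 0.2997]
eef_rot: [0.0, 0.997, 0.076, 0.0]
force: [0.5, 0.4, 0.6]
grip_width: 0.998
t 1.25 pos [ 0.3003 -0.4776  0.2997] theta 8.70 tilt [ 3.e-04 -3.e-04 -1.e+00] F [0.46 0.37 0.6 ] M [ 0.018 -0.045 -0.042] g 0.998 j [ 0.95  0.14 -0.02  1.59  0.    1.42 -0.49]
tool mm [ 274.5 -721.9   49.5]
```

```bash
python3 -m creep '[{"claw":1,"x":33,"y":-42,"z":0,"roll":0},{"claw":1,"x":33,"y":-42,"z":0,"roll":0},{"claw":1,"x":33,"y":-42,"z":0,"roll":0},{"claw":1,"x":33,"y":-42,"z":0,"roll":0},{"claw":1,"x":33,"y":-42,"z":0,"roll":0},{"claw":1,"x":33,"y":-42,"z":0,"roll":0},{"claw":1,"x":10,"y":-58,"z":5,"roll":0},{"claw":1,"x":10,"y":-58,"z":5,"roll":0},{"claw":1,"x":10,"y":-58,"z":10,"roll":0},{"claw":1,"x":10,"y":-58,"z":10,"roll":0},{"claw":1,"x":10,"y":-58,"z":10,"roll":0},{"claw":1,"x":10,"y":-58,"z":10,"roll":0}]' 40; python3 w.py .4625 .2775 .18
```

```text
t: 2.75
position: [0.4636, 0.1547, 0.2497]
eef_rot: [0.0, 0.997, 0.076, 0.001]
force: [1.8, 0.2, -1.2]
grip_width: 1.002
t 2.75 pos [0.4636 0.1547 0.2497] theta 8.67 tilt [ 1.3e-03 -2.0e-04 -1.0e+00] F [ 1.78  0.18 -1.17] M [-0.036 -0.04   0.001] g 1.002 j [ 0.28  0.04 -0.7   1.8   0.03  1.31 -1.85]
tool mm [  17.3 -121.6   69.7]
```

```bash
python3 -m creep '[{"claw":1,"x":9,"y":-61,"z":5,"roll":0},{"claw":1,"x":8.3,"y":-60.6,"z":5,"roll":0},{"claw":1,"x":0,"y":0,"z":40,"roll":0},{"claw":1,"x":0,"y":0,"z":0,"roll":0}]' 40; python3 w.py .4625 .2775 .111; python3 - <<'E'
from h import *
snap('top','t1.png');snap('scene','s1.png')
a=cv2.imread('pics/t1.png')[170:270,190:300];b=cv2.imread('pics/s1.png')[150:280,350:480]
cv2.imwrite('pics/c1.png',np.hstack([cv2.resize(a,(400,400)),cv2.resize(b,(400,400))]))
E
```

```text
t: 3.25
position: [0.461, 0.2751, 0.1973]
eef_rot: [0.001, 0.997, 0.076, -0.002]
force: [-0.3, -0.9, 0.2]
grip_width: 0.998
t 3.25 pos [0.461  0.2751 0.1973] theta 8.76 tilt [-0.0046 -0.0021 -1.    ] F [-0.34 -0.94  0.23] M [-0.051  0.011  0.075] g 0.998 j [ 0.09  0.22 -0.8   1.76  0.16  1.24 -2.17]
tool mm [ 2.3 -2.3 86.3]
```

View pics/c1.png

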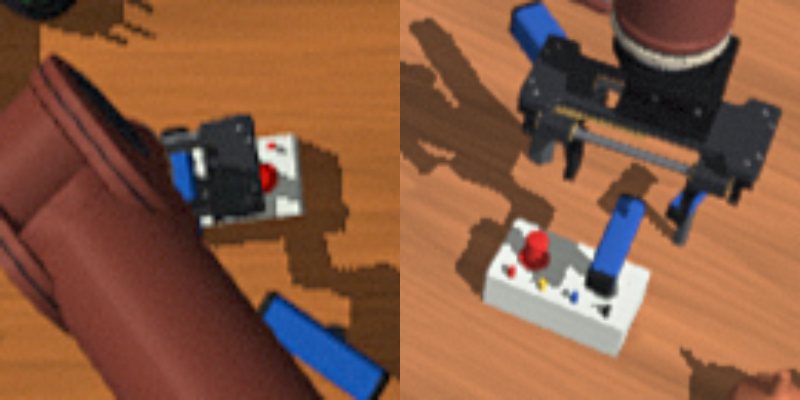

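```bash
python3 -m creep '[{"claw":1,"x":2,"y":-2,"z":30,"roll":0},{"claw":1,"x":0,"y":0,"z":36,"roll":0},{"claw":1,"x":0,"y":0,"z":20,"roll":0},{"claw":1,"x":0,"y":0,"z":0,"roll":0}]' 40; python3 w.py .4625 .2775 .111; python3 - <<'E'
from h import *
snap('scene','s2.png')
b=cv2.imread('pics/s2.png')[150:280,350:480]
cv2.imwrite('pics/c2.png',cv2.resize(b,(560,560),interpolation=cv2.INTER_CUBIC))
E
```

```text
t: 3.85
position: [0.4642, 0.2774, 0.1135]
eef_rot: [0.0, 0.997, 0.075, -0.0]
force: [0.4, 0.4, 0.1]
grip_width: 0.999
t 3.85 pos [0.4642 0.2774 0.1135] theta 8.64 tilt [-9.e-04 -6.e-04 -1.e+00] F [0.43 0.35 0.09] M [ 0.027 -0.005  0.009] g 0.999 j [ 0.05  0.31 -0.78  1.85  0.25  1.08 -2.24]
tool mm [-1.7 -0.4  2.5]
```

View pics/c2.png

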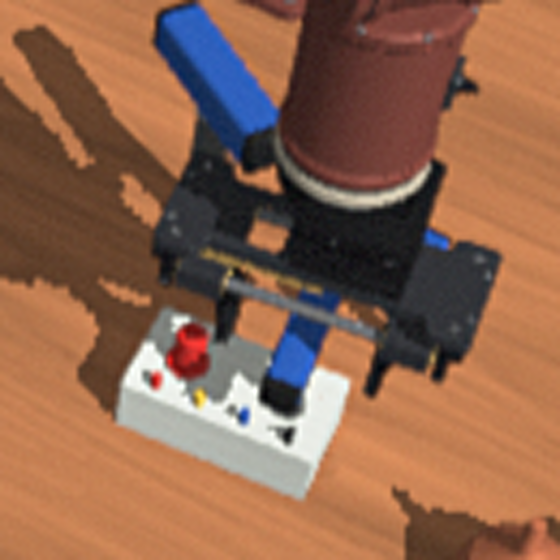

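The fingers straddle the middle handle, at crop (300,360), and clear the red driver. I'll close now.

```bash
python3 -m creep '[{"claw":1,"x":-1.5,"y":0,"z":2.5,"roll":0},{"claw":0,"x":0,"y":0,"z":0,"roll":0},{"claw":0,"x":0,"y":0,"z":0,"roll":0},{"claw":0,"x":0,"y":0,"z":0,"roll":0},{"claw":0,"x":0,"y":0,"z":0,"roll":0},{"claw":0,"x":0,"y":0,"z":0,"roll":0}]' 40; python3 w.py .4625 .2775 .111
```

```text
t: 4.65
position: [0.4627, 0.2779, 0.1111]
eef_rot: [-0.0, 0.997, 0.076, -0.0]
force: [-0.2, 0.2, -0.5]
grip_width: 0.517
t 4.65 pos [0.4627 0.2779 0.1111] theta 8.70 tilt [-1.e-04  0.e+00 -1.e+00] F [-0.25  0.16 -0.46] M [-0.012  0.015 -0.015] g 0.517 j [ 0.05  0.31 -0.78  1.85  0.25  1.07 -2.24]
tool mm [-0.2  0.3  0.1]
```

Still closing.

```bash
python3 -m creep '[{"claw":0,"x":0,"y":0,"z":0,"roll":0},{"claw":0,"x":0,"y":0,"z":0,"roll":0},{"claw":0,"x":0,"y":0,"z":0,"roll":0},{"claw":0,"x":0,"y":0,"z":0,"roll":0},{"claw":0,"x":0,"y":0,"z":0,"roll":0}]' 40; python3 w.py .4625 .2775 .111
```

```text
t: 5.28
position: [0.4627, 0.2778, 0.1111]
eef_rot: [0.0, 0.997, 0.076, 0.0]
force: [-0.7, -0.0, -0.4]
grip_width: 0.275
t 5.28 pos [0.4627 0.2778 0.1111] theta 8.70 tilt [ 0. -0. -1.] F [-0.66 -0.01 -0.43] M [-0.074  0.007  0.012] g 0.275 j [ 0.05  0.31 -0.78  1.85  0.25  1.07 -2.24]
tool mm [-0.2  0.3  0.1]
```

```bash
python3 -m creep '[{"claw":0,"x":0,"y":0,"z":-15,"roll":0},{"claw":0,"x":0,"y":0,"z":-30,"roll":0},{"claw":0,"x":0,"y":0,"z":-40,"roll":0},{"claw":0,"x":0,"y":0,"z":-25,"roll":0}]' 40; python3 w.py .504 -.232 .21
```

```text
t: 5.78
position: [0.4629, 0.2784, 0.2238]
eef_rot: [-0.0, 0.997, 0.076, 0.001]
force: [0.7, 0.6, -2.9]
grip_width: 0.271
t 5.78 pos [0.4629 0.2784 0.2238] theta 8.72 tilt [ 0.0019  0.001  -1.    ] F [ 0.66  0.64 -2.9 ] M [ 0.022 -0.045  0.028] g 0.271 j [ 0.1   0.2  -0.81  1.72  0.15  1.28 -2.16]
tool mm [-36.7 510.8  13.4]
```

```bash
python3 -m creep '[{"claw":0,"x":-4,"y":30,"z":0,"roll":0},{"claw":0,"x":-4,"y":55,"z":0,"roll":0},{"claw":0,"x":-4,"y":55,"z":0,"roll":0},{"claw":0,"x":-4,"y":55,"z":0,"roll":0},{"claw":0,"x":-4,"y":55,"z":0,"roll":0},{"claw":0,"x":-4,"y":55,"z":0,"roll":0},{"claw":0,"x":-4,"y":55,"z":0,"roll":0},{"claw":0,"x":-4,"y":55,"z":0,"roll":0},{"claw":0,"x":-4,"y":55,"z":0,"roll":0},{"claw":0,"x":-1,"y":30,"z":0,"roll":0}]' 40; python3 w.py .504 -.232 .19
```

```text
t: 7.02
position: [0.5011, -0.2252, 0.2217]
eef_rot: [0.0, 0.997, 0.074, 0.0]
force: [0.2, 0.5, -2.5]
grip_width: 0.274
t 7.03 pos [ 0.5011 -0.2252  0.2217] theta 8.52 tilt [ 1.e-04 -4.e-04 -1.e+00] F [ 0.21  0.51 -2.51] M [ 0.06  -0.038  0.009] g 0.274 j [ 0.7   0.17 -0.39  1.72  0.07  1.27 -1.14]
tool mm [ 1.8  7.1 31.7]
```

```bash
python3 -m creep '[{"claw":0,"x":0,"y":5,"z":0,"roll":-10.6},{"claw":0,"x":0,"y":0,"z":0,"roll":-10.6},{"claw":0,"x":0,"y":0,"z":0,"roll":-10.6},{"claw":0,"x":0,"y":0,"z":0,"roll":-10.6},{"claw":0,"x":0,"y":0,"z":0,"roll":-10.6},{"claw":0,"x":0,"y":0,"z":0,"roll":0},{"claw":0,"x":0,"y":0,"z":0,"roll":0}]' 40; python3 w.py .504 -.232 .19; python3 - <<'E'
from h import *
snap('top','t3.png');snap('scene','s3.png')
a=cv2.imread('pics/t3.png')[150:250,340:440];b=cv2.imread('pics/s3.png')[100:200,210:310]
cv2.imwrite('pics/c3.png',np.hstack([cv2.resize(a,(400,400)),cv2.resize(b,(400,400))]))
print(tip_of('key_tip','scene')[:2])
E
```

```text
t: 7.9
position: [0.5025, -0.2269, 0.2215]
eef_rot: [0.0, 0.86, 0.511, 0.0]
force: [0.3, 0.2, -2.7]
grip_width: 0.276
t 7.90 pos [ 0.5025 -0.2269  0.2215] theta 61.46 tilt [ 3.e-04  0.e+00 -1.e+00] F [ 0.27  0.18 -2.73] M [-0.053 -0.061 -0.057] g 0.276 j [ 0.77  0.18 -0.47  1.71  0.08  1.27 -0.22]
tool mm [-3.8  3.8 31.5]
[{'centre': [223.9, 441.1], 'conf': 0.75}, {'centre': [158.0, 258.4], 'conf': 0.66}]
```

View pics/c3.png

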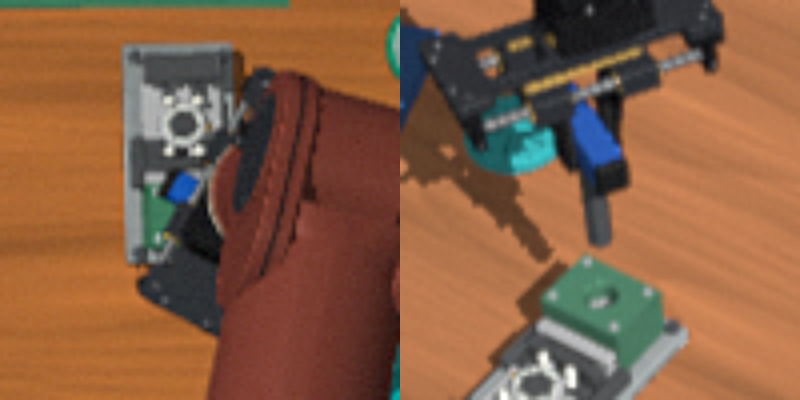

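```bash
python3 -m creep '[{"claw":0,"x":-3.8,"y":3.8,"z":20,"roll":0},{"claw":0,"x":0,"y":0,"z":24,"roll":0},{"claw":0,"x":0,"y":0,"z":0,"roll":0},{"claw":0,"x":0,"y":0,"z":0,"roll":0}]' 40; python3 w.py .504 -.232 .17; python3 - <<'E'
from h import *
snap('scene','s4.png')
b=cv2.imread('pics/s4.png')[130:200,220:300]
cv2.imwrite('pics/c4.png',cv2.resize(b,None,fx=8,fy=8,interpolation=cv2.INTER_CUBIC))
print(tip_of('key_tip','scene')[:3])
print(proj('scene',[.504,-.232,.0755]),proj('scene',[.504,-.232,.06]),proj('scene',[.514,-.232,.0755]),proj('scene',[.504,-.222,.0755]))
E
```

```text
t: 8.55
position: [0.5041, -0.2321, 0.1771]
eef_rot: [-0.0, 0.859, 0.513, 0.0]
force: [0.1, -0.1, -3.9]
grip_width: 0.27
t 8.55 pos [ 0.5041 -0.2321  0.1771] theta 61.68 tilt [-1.e-04  3.e-04 -1.e+00] F [ 0.14 -0.09 -3.95] M [-0.007 -0.074 -0.053] g 0.270 j [ 0.77  0.22 -0.47  1.76  0.11  1.19 -0.23]
tool mm [ 0.  -0.2  7.1]
[{'centre': [197.8, 395.1], 'conf': 0.96}, {'centre': [222.4, 438.1], 'conf': 0.7}, {'centre': [169.4, 255.0], 'conf': 0.61}]
(np.float64(169.68508367014266), np.float64(259.36605351565726)) (np.float64(173.1652053510431), np.float64(259.87310923736317)) (np.float64(171.722269527078), np.float64(257.29520275187974)) (np.float64(171.03675154769067), np.float64(261.98948075645495))
```

View pics/c4.png

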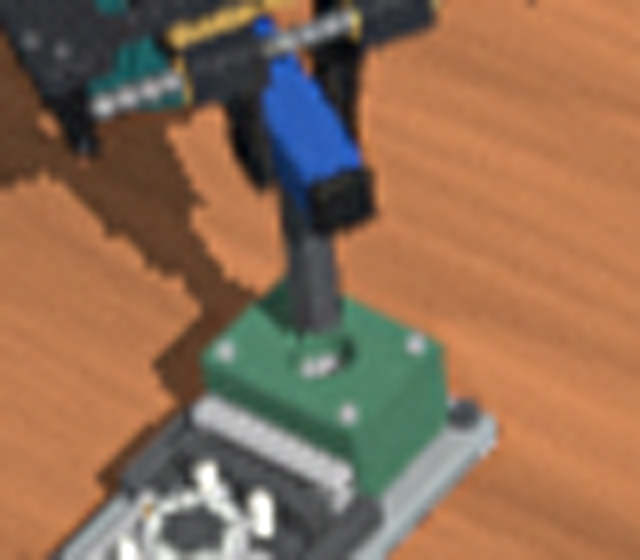

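```bash
python3 -m creep '[{"claw":0,"x":0,"y":0,"z":10,"roll":0},{"claw":0,"x":0,"y":0,"z":8,"roll":0},{"claw":0,"x":0,"y":0,"z":0,"roll":0}]' 40; python3 w.py .504 -.232 .143
```

```text
t: 9.02
position: [0.5034, -0.2319, 0.158]
eef_rot: [-0.001, 0.859, 0.513, -0.0]
force: [0.4, -0.4, -2.2]
grip_width: 0.267
t 9.03 pos [ 0.5034 -0.2319  0.158 ] theta 61.70 tilt [-1.5e-03  8.0e-04 -1.0e+00] F [ 0.44 -0.44 -2.2 ] M [-0.028 -0.099  0.018] g 0.267 j [ 0.76  0.24 -0.47  1.78  0.12  1.15 -0.24]
tool mm [ 0.1  0.6 15. ]
```

```bash
python3 -m creep '[{"claw":0,"x":0,"y":0.4,"z":6,"roll":0},{"claw":0,"x":0,"y":0,"z":4,"roll":0},{"claw":0,"x":0,"y":0,"z":0,"roll":0}]' 40; python3 w.py .504 -.232 .143
```

```text
t: 9.4
position: [0.5041, -0.2322, 0.1487]
eef_rot: [-0.0, 0.859, 0.513, -0.0]
force: [0.1, -0.1, -2.6]
grip_width: 0.271
t 9.40 pos [ 0.5041 -0.2322  0.1487] theta 61.70 tilt [-6.e-04  4.e-04 -1.e+00] F [ 0.12 -0.14 -2.55] M [-0.029 -0.019  0.003] g 0.271 j [ 0.76  0.25 -0.47  1.79  0.12  1.13 -0.24]
tool mm [ 0.1 -0.2  5.7]
```

```bash
python3 -m creep '[{"claw":0,"x":0,"y":0,"z":2,"roll":0},{"claw":0,"x":0,"y":0,"z":2,"roll":0},{"claw":0,"x":0,"y":0,"z":0,"roll":0}]' 40; python3 w.py .504 -.232 .143; python3 -m creep '[{"claw":0,"x":0,"y":0,"z":1,"roll":0},{"claw":0,"x":0,"y":0,"z":0,"roll":0}]' 40; python3 w.py
```

```text
t: 9.78
position: [0.5042, -0.2322, 0.1449]
eef_rot: [-0.0, 0.859, 0.513, -0.0]
force: [-0.2, 0.1, -3.1]
grip_width: 0.275
t 9.78 pos [ 0.5042 -0.2322  0.1449] theta 61.69 tilt [-2.e-04  2.e-04 -1.e+00] F [-0.18  0.09 -3.05] M [-0.021 -0.023  0.014] g 0.275 j [ 0.76  0.25 -0.47  1.8   0.12  1.13 -0.24]
tool mm [ 0.1 -0.3  1.9]
t: 10.02
position: [0.5044, -0.2322, 0.144]
eef_rot: [-0.0, 0.859, 0.513, 0.0]
force: [1.2, 0.4, -3.6]
grip_width: 0.272
t 10.03 pos [ 0.5044 -0.2322  0.144 ] theta 61.69 tilt [ 0.e+00  1.e-04 -1.e+00] F [ 1.19  0.43 -3.62] M [ 0.028 -0.068  0.038] g 0.272 j [ 0.76  0.25 -0.47  1.8   0.12  1.12 -0.24]
```

```bash
for i in 1; do python3 -m creep '[{"claw":0,"x":0,"y":0,"z":0.7,"roll":0},{"claw":0,"x":0,"y":0,"z":0,"roll":0}]' 40; done; python3 w.py;  python3 -m creep '[{"claw":0,"x":0,"y":0,"z":0.7,"roll":0},{"claw":0,"x":0,"y":0,"z":0,"roll":0}]' 40; python3 w.py
```

```text
t: 10.28
position: [0.5044, -0.2322, 0.1433]
eef_rot: [-0.0, 0.859, 0.513, 0.0]
force: [-0.2, -0.3, -2.7]
grip_width: 0.275
t 10.28 pos [ 0.5044 -0.2322  0.1433] theta 61.70 tilt [ 0.e+00  1.e-04 -1.e+00] F [-0.17 -0.26 -2.67] M [ 0.019 -0.08  -0.019] g 0.275 j [ 0.76  0.25 -0.47  1.8   0.12  1.12 -0.24]
t: 10.52
position: [0.5045, -0.2323, 0.1429]
eef_rot: [0.0, 0.859, 0.513, 0.0]
force: [-1.0, -0.0, 0.4]
grip_width: 0.27
t 10.53 pos [ 0.5045 -0.2323  0.1429] theta 61.70 tilt [ 3.e-04 -1.e-04 -1.e+00] F [-1.02 -0.03  0.38] M [0.143 0.06  0.042] g 0.270 j [ 0.76  0.25 -0.47  1.8   0.12  1.12 -0.24]
```

Contact with the cam face came at TCP z≈0.143. The bore only guides to about 2 mm, so I'll lift slightly and probe its walls to centre the key.

```bash
python3 -m creep '[{"claw":0,"x":0,"y":0,"z":-3,"roll":0},{"claw":0,"x":0,"y":1.4,"z":0,"roll":0},{"claw":0,"x":0,"y":0,"z":0,"roll":0}]' 40; python3 w.py;  python3 -m creep '[{"claw":0,"x":0,"y":0.6,"z":0,"roll":0},{"claw":0,"x":0,"y":0,"z":0,"roll":0}]' 40; python3 w.py;  python3 -m creep '[{"claw":0,"x":0,"y":0.6,"z":0,"roll":0},{"claw":0,"x":0,"y":0,"z":0,"roll":0}]' 40; python3 w.py
```

```text
t: 10.9
position: [0.5056, -0.233, 0.1456]
eef_rot: [-0.0, 0.859, 0.513, -0.0]
force: [-0.6, -0.5, -2.1]
grip_width: 0.275
t 10.90 pos [ 0.5056 -0.233   0.1456] theta 61.69 tilt [-1.e-04  1.e-04 -1.e+00] F [-0.61 -0.53 -2.13] M [-0.07  -0.06  -0.008] g 0.275 j [ 0.76  0.25 -0.47  1.79  0.12  1.13 -0.24]
t: 11.15
position: [0.5061, -0.2332, 0.1456]
eef_rot: [-0.0, 0.859, 0.513, -0.0]
force: [-0.1, -0.1, -3.2]
grip_width: 0.276
t 11.15 pos [ 0.5061 -0.2332  0.1456] theta 61.69 tilt [-1.e-04  1.e-04 -1.e+00] F [-0.11 -0.1  -3.2 ] M [-0.039 -0.076  0.05 ] g 0.276 j [ 0.76  0.25 -0.47  1.79  0.13  1.13 -0.24]
t: 11.4
position: [0.5066, -0.2335, 0.1456]
eef_rot: [-0.0, 0.859, 0.513, -0.0]
force: [0.0, 0.1, -2.6]
grip_width: 0.269
t 11.40 pos [ 0.5066 -0.2335  0.1456] theta 61.70 tilt [-1.e-04  1.e-04 -1.e+00] F [ 0.04  0.07 -2.61] M [-0.069 -0.016  0.005] g 0.269 j [ 0.76  0.25 -0.47  1.79  0.13  1.13 -0.24]
```

```bash
python3 -m creep '[{"claw":0,"x":0,"y":0.6,"z":0,"roll":0},{"claw":0,"x":0,"y":0,"z":0,"roll":0}]' 40; python3 w.py;  python3 -m creep '[{"claw":0,"x":0,"y":0.6,"z":0,"roll":0},{"claw":0,"x":0,"y":0,"z":0,"roll":0}]' 40; python3 w.py
```

```text
t: 11.65
position: [0.5072, -0.2338, 0.1457]
eef_rot: [-0.0, 0.859, 0.513, -0.0]
force: [0.5, -0.4, -2.3]
grip_width: 0.271
t 11.65 pos [ 0.5072 -0.2338  0.1457] theta 61.70 tilt [-1.e-04  1.e-04 -1.e+00] F [ 0.53 -0.38 -2.27] M [-0.016  0.004 -0.001] g 0.271 j [ 0.76  0.26 -0.47  1.79  0.13  1.13 -0.24]
t: 11.9
position: [0.5075, -0.2339, 0.1456]
eef_rot: [-0.0, 0.859, 0.513, -0.0]
force: [-0.5, 0.2, -2.6]
grip_width: 0.271
t 11.90 pos [ 0.5075 -0.2339  0.1456] theta 61.70 tilt [-6.e-04  4.e-04 -1.e+00] F [-0.53  0.24 -2.64] M [ 0.241  0.416 -0.058] g 0.271 j [ 0.76  0.26 -0.47  1.79  0.13  1.13 -0.24]
```

```bash
python3 -m creep '[{"claw":0,"x":0,"y":-4,"z":0,"roll":0},{"claw":0,"x":0,"y":0,"z":0,"roll":0},{"claw":0,"x":0,"y":0,"z":0,"roll":0}]' 40; python3 w.py;  python3 -m creep '[{"claw":0,"x":0,"y":-0.6,"z":0,"roll":0},{"claw":0,"x":0,"y":0,"z":0,"roll":0}]' 40; python3 w.py;  python3 -m creep '[{"claw":0,"x":0,"y":-0.4,"z":0,"roll":0},{"claw":0,"x":0,"y":0,"z":0,"roll":0}]' 40; python3 w.py
```

```text
t: 12.28
position: [0.5042, -0.2322, 0.1458]
eef_rot: [0.0, 0.859, 0.513, 0.0]
force: [0.5, -0.3, -2.4]
grip_width: 0.27
t 12.28 pos [ 0.5042 -0.2322  0.1458] theta 61.69 tilt [ 3.e-04 -2.e-04 -1.e+00] F [ 0.54 -0.34 -2.41] M [ 0.013 -0.118  0.023] g 0.270 j [ 0.76  0.25 -0.47  1.8   0.12  1.13 -0.24]
t: 12.52
position: [0.5036, -0.2319, 0.1456]
eef_rot: [-0.0, 0.859, 0.513, 0.0]
force: [-0.0, 0.4, -2.1]
grip_width: 0.273
t 12.53 pos [ 0.5036 -0.2319  0.1456] theta 61.69 tilt [ 0.  0. -1.] F [-0.03  0.36 -2.14] M [-0.086 -0.061 -0.026] g 0.273 j [ 0.76  0.25 -0.47  1.8   0.12  1.13 -0.24]
t: 12.78
position: [0.5033, -0.2317, 0.1457]
eef_rot: [0.0, 0.859, 0.513, 0.0]
force: [0.1, 0.2, -2.7]
grip_width: 0.272
t 12.78 pos [ 0.5033 -0.2317  0.1457] theta 61.69 tilt [ 1.e-04  0.e+00 -1.e+00] F [ 0.07  0.19 -2.72] M [-0.019 -0.073  0.021] g 0.272 j [ 0.76  0.25 -0.47  1.8   0.12  1.13 -0.24]
```

```bash
python3 -m creep '[{"claw":0,"x":0,"y":-0.5,"z":0,"roll":0},{"claw":0,"x":0,"y":0,"z":0,"roll":0}]' 40; python3 w.py|cut -c1-140;  python3 -m creep '[{"claw":0,"x":0,"y":-0.5,"z":0,"roll":0},{"claw":0,"x":0,"y":0,"z":0,"roll":0}]' 40; python3 w.py
```

```text
t: 13.02
position: [0.503, -0.2315, 0.1458]
eef_rot: [0.0, 0.859, 0.513, 0.0]
force: [1.1, 0.2, -2.5]
grip_width: 0.275
t 13.03 pos [ 0.503  -0.2315  0.1458] theta 61.69 tilt [ 5.e-04 -2.e-04 -1.e+00] F [ 1.11  0.21 -2.55] M [-0.127 -0.358  0.011] g 0.275 j [ 
t: 13.28
position: [0.5028, -0.2314, 0.1458]
eef_rot: [0.0, 0.859, 0.513, 0.0]
force: [1.9, -1.0, -5.1]
grip_width: 0.272
t 13.28 pos [ 0.5028 -0.2314  0.1458] theta 61.69 tilt [ 9.e-04 -3.e-04 -1.e+00] F [ 1.91 -1.01 -5.12] M [-0.434 -0.848  0.025] g 0.272 j [ 0.76  0.24 -0.47  1.8   0.12  1.12 -0.24]
```

```bash
python3 -m creep '[{"claw":0,"x":0,"y":3.2,"z":0,"roll":0},{"claw":0,"x":1.5,"y":0,"z":0,"roll":0},{"claw":0,"x":0,"y":0,"z":0,"roll":0},{"claw":0,"x":0,"y":0,"z":0,"roll":0}]' 40; python3 w.py|cut -c1-140;  python3 -m creep '[{"claw":0,"x":0.5,"y":0,"z":0,"roll":0},{"claw":0,"x":0,"y":0,"z":0,"roll":0}]' 40; python3 w.py|cut -c1-140
python3 -m creep '[{"claw":0,"x":0.5,"y":0,"z":0,"roll":0},{"claw":0,"x":0,"y":0,"z":0,"roll":0}]' 40; python3 w.py|cut -c1-140
```

```text
t: 13.78
position: [0.5058, -0.2313, 0.1456]
eef_rot: [-0.0, 0.859, 0.513, -0.0]
force: [0.4, -0.5, -2.9]
grip_width: 0.278
t 13.78 pos [ 0.5058 -0.2313  0.1456] theta 61.70 tilt [-3.e-04  2.e-04 -1.e+00] F [ 0.38 -0.51 -2.9 ] M [-0.039 -0.002  0.027] g 0.278 j [ 
t: 14.02
position: [0.5062, -0.2309, 0.1457]
eef_rot: [-0.0, 0.859, 0.513, 0.0]
force: [0.2, 0.5, -2.5]
grip_width: 0.272
t 14.03 pos [ 0.5062 -0.2309  0.1457] theta 61.70 tilt [-0.e+00  1.e-04 -1.e+00] F [ 0.16  0.52 -2.48] M [-0.001 -0.092  0.05 ] g 0.272 j [ 
t: 14.28
position: [0.5065, -0.2305, 0.1457]
eef_rot: [0.0, 0.859, 0.513, 0.0]
force: [0.7, 0.2, -2.5]
grip_width: 0.274
t 14.28 pos [ 0.5065 -0.2305  0.1457] theta 61.70 tilt [ 1.e-04  0.e+00 -1.e+00] F [ 0.73  0.23 -2.55] M [-0.035 -0.063  0.017] g 0.274 j [
```

```bash
python3 -m creep '[{"claw":0,"x":0.6,"y":0,"z":0,"roll":0},{"claw":0,"x":0,"y":0,"z":0,"roll":0}]' 40; python3 w.py|cut -c1-140
python3 -m creep '[{"claw":0,"x":0.6,"y":0,"z":0,"roll":0},{"claw":0,"x":0,"y":0,"z":0,"roll":0}]' 40; python3 w.py|cut -c1-140
```

```text
t: 14.52
position: [0.5067, -0.2299, 0.1456]
eef_rot: [-0.0, 0.859, 0.513, -0.0]
force: [-0.6, -0.2, -2.8]
grip_width: 0.27
t 14.53 pos [ 0.5067 -0.2299  0.1456] theta 61.70 tilt [-1.e-04  1.e-04 -1.e+00] F [-0.63 -0.17 -2.82] M [-0.063 -0.02  -0.012] g 0.270 j [ 
t: 14.78
position: [0.507, -0.2295, 0.1457]
eef_rot: [0.0, 0.859, 0.513, -0.0]
force: [0.2, -0.5, -2.8]
grip_width: 0.271
t 14.78 pos [ 0.507  -0.2295  0.1457] theta 61.69 tilt [-1.e-04 -1.e-04 -1.e+00] F [ 0.16 -0.52 -2.84] M [-0.128 -0.016  0.039] g 0.271 j [
```

```bash
python3 -m creep '[{"claw":0,"x":0.5,"y":0,"z":0,"roll":0},{"claw":0,"x":0,"y":0,"z":0,"roll":0}]' 40; python3 w.py|cut -c1-140
python3 -m creep '[{"claw":0,"x":0.5,"y":0,"z":0,"roll":0},{"claw":0,"x":0,"y":0,"z":0,"roll":0}]' 40; python3 w.py|cut -c1-140
```

```text
t: 15.02
position: [0.5071, -0.2293, 0.1457]
eef_rot: [0.0, 0.859, 0.513, -0.0]
force: [-1.0, -0.5, -2.5]
grip_width: 0.272
t 15.03 pos [ 0.5071 -0.2293  0.1457] theta 61.69 tilt [-1.e-04 -3.e-04 -1.e+00] F [-1.04 -0.45 -2.47] M [-0.327  0.15   0.054] g 0.272 j [ 
t: 15.28
position: [0.5073, -0.229, 0.1457]
eef_rot: [0.0, 0.859, 0.513, -0.0]
force: [-1.6, -2.3, -1.7]
grip_width: 0.271
t 15.28 pos [ 0.5073 -0.229   0.1457] theta 61.68 tilt [-2.e-04 -4.e-04 -1.e+00] F [-1.56 -2.26 -1.72] M [-0.724  0.342 -0.012] g 0.271 j [
```

```bash
python3 -m creep '[{"claw":0,"x":-5.7,"y":0,"z":0,"roll":0},{"claw":0,"x":0,"y":0,"z":0,"roll":0},{"claw":0,"x":0,"y":0,"z":0,"roll":0}]' 40; python3 w.py|cut -c1-140
python3 -m creep '[{"claw":0,"x":-0.6,"y":0,"z":0,"roll":0},{"claw":0,"x":0,"y":0,"z":0,"roll":0}]' 40; python3 w.py|cut -c1-140
```

```text
t: 15.65
position: [0.5048, -0.2334, 0.1457]
eef_rot: [-0.0, 0.859, 0.513, 0.0]
force: [-0.2, 0.4, -2.8]
grip_width: 0.275
t 15.65 pos [ 0.5048 -0.2334  0.1457] theta 61.70 tilt [ 1.e-04  3.e-04 -1.e+00] F [-0.24  0.4  -2.82] M [ 0.041 -0.079  0.014] g 0.275 j [ 
t: 15.9
position: [0.5045, -0.234, 0.1456]
eef_rot: [-0.0, 0.859, 0.513, 0.0]
force: [0.3, -0.5, -3.3]
grip_width: 0.273
t 15.90 pos [ 0.5045 -0.234   0.1456] theta 61.70 tilt [ 0.e+00  1.e-04 -1.e+00] F [ 0.29 -0.54 -3.28] M [ 0.034 -0.109 -0.035] g 0.273 j [
```

```bash
python3 -m creep '[{"claw":0,"x":-0.6,"y":0,"z":0,"roll":0},{"claw":0,"x":0,"y":0,"z":0,"roll":0}]' 40; python3 w.py|cut -c1-140
python3 -m creep '[{"claw":0,"x":-0.4,"y":0,"z":0,"roll":0},{"claw":0,"x":0,"y":0,"z":0,"roll":0}]' 40; python3 w.py|cut -c1-140
```

```text
t: 16.15
position: [0.5043, -0.2344, 0.1457]
eef_rot: [-0.0, 0.858, 0.513, 0.0]
force: [0.9, 1.5, -3.0]
grip_width: 0.27
t 16.15 pos [ 0.5043 -0.2344  0.1457] theta 61.71 tilt [ 2.e-04  4.e-04 -1.e+00] F [ 0.92  1.53 -3.04] M [ 0.411 -0.267  0.023] g 0.270 j [ 
t: 16.4
position: [0.5042, -0.2347, 0.1457]
eef_rot: [-0.0, 0.858, 0.513, 0.0]
force: [1.5, 2.9, -2.3]
grip_width: 0.275
t 16.40 pos [ 0.5042 -0.2347  0.1457] theta 61.71 tilt [ 3.e-04  4.e-04 -1.e+00] F [ 1.48  2.91 -2.31] M [ 0.664 -0.319  0.008] g 0.275 j [
```

```bash
python3 -m creep '[{"claw":0,"x":3.65,"y":0,"z":0,"roll":0},{"claw":0,"x":0,"y":0,"z":1.5,"roll":0},{"claw":0,"x":0,"y":0,"z":1.5,"roll":0},{"claw":0,"x":0,"y":0,"z":0.3,"roll":0},{"claw":0,"x":0,"y":0,"z":0,"roll":0}]' 40; python3 w.py|cut -c1-140
```

```text
t: 17.02
position: [0.5058, -0.232, 0.1428]
eef_rot: [0.0, 0.859, 0.513, 0.0]
force: [-0.9, -0.2, 3.9]
grip_width: 0.271
t 17.02 pos [ 0.5058 -0.232   0.1428] theta 61.69 tilt [ 3.e-04 -4.e-04 -1.e+00] F [-0.86 -0.16  3.9 ] M [0.121 0.401 0.008] g 0.271 j [ 0.7
```

```bash
python3 -m creep '[{"claw":0,"x":0,"y":0,"z":0,"roll":4},{"claw":0,"x":0,"y":0,"z":0,"roll":4},{"claw":0,"x":0,"y":0,"z":0,"roll":0}]' 40; python3 w.py|cut -c1-140;python3 -m creep '[{"claw":0,"x":0,"y":0,"z":0,"roll":4},{"claw":0,"x":0,"y":0,"z":0,"roll":4},{"claw":0,"x":0,"y":0,"z":0,"roll":0}]' 40; python3 w.py|cut -c1-140
```

```text
t: 17.4
position: [0.5061, -0.232, 0.1427]
eef_rot: [0.0, 0.892, 0.452, 0.0]
force: [1.1, -0.8, 1.3]
grip_width: 0.274
t 17.40 pos [ 0.5061 -0.232   0.1427] theta 53.72 tilt [ 9.e-04 -4.e-04 -1.e+00] F [ 1.11 -0.78  1.33] M [-0.108 -0.101 -0.031] g 0.274 j [ 
t: 17.77
position: [0.5055, -0.2317, 0.1419]
eef_rot: [-0.0, 0.921, 0.389, -0.0]
force: [1.0, 0.1, -3.4]
grip_width: 0.273
t 17.77 pos [ 0.5055 -0.2317  0.1419] theta 45.80 tilt [-5.e-04  4.e-04 -1.e+00] F [ 0.99  0.11 -3.44] M [-0.011 -0.241 -0.012] g 0.273 j [
```

Contact was lost and z sank 0.9 mm, so the hexagon may be engaging at θ≈46°. I'll ease down gently.

```bash
python3 -m creep '[{"claw":0,"x":0,"y":0,"z":0.8,"roll":0},{"claw":0,"x":0,"y":0,"z":0,"roll":0}]' 40; python3 w.py|cut -c1-140
```

```text
t: 18.02
position: [0.5056, -0.2317, 0.1412]
eef_rot: [-0.0, 0.921, 0.389, -0.0]
force: [0.4, -0.3, -2.6]
grip_width: 0.272
t 18.02 pos [ 0.5056 -0.2317  0.1412] theta 45.77 tilt [-4.e-04  4.e-04 -1.e+00] F [ 0.44 -0.3  -2.63] M [ 0.094 -0.226 -0.026] g 0.272 j [
```

```bash
python3 -m creep '[{"claw":0,"x":0,"y":0,"z":1.5,"roll":0},{"claw":0,"x":0,"y":0,"z":1.5,"roll":0},{"claw":0,"x":0,"y":0,"z":0,"roll":0}]' 40; python3 w.py|cut -c1-140;python3 -m creep '[{"claw":0,"x":0,"y":0,"z":1.5,"roll":0},{"claw":0,"x":0,"y":0,"z":1.5,"roll":0},{"claw":0,"x":0,"y":0,"z":0,"roll":0}]' 40; python3 w.py|cut -c1-140
```

```text
t: 18.4
position: [0.5056, -0.2317, 0.1383]
eef_rot: [-0.0, 0.921, 0.388, -0.0]
force: [0.9, 0.2, -3.2]
grip_width: 0.276
t 18.40 pos [ 0.5056 -0.2317  0.1383] theta 45.71 tilt [-3.e-04  2.e-04 -1.e+00] F [ 0.85  0.16 -3.24] M [ 0.086 -0.178 -0.001] g 0.276 j [ 
t: 18.77
position: [0.5056, -0.2317, 0.1353]
eef_rot: [-0.0, 0.922, 0.388, -0.0]
force: [-0.5, 0.4, -4.4]
grip_width: 0.269
t 18.77 pos [ 0.5056 -0.2317  0.1353] theta 45.70 tilt [-3.e-04  2.e-04 -1.e+00] F [-0.55  0.37 -4.43] M [ 0.208 -0.186 -0.038] g 0.269 j [
```

```bash
python3 -m creep '[{"claw":0,"x":0,"y":0,"z":1.5,"roll":0},{"claw":0,"x":0,"y":0,"z":1.5,"roll":0},{"claw":0,"x":0,"y":0,"z":0,"roll":0}]' 40; python3 w.py|cut -c1-140;python3 -m creep '[{"claw":0,"x":0,"y":0,"z":0.7,"roll":0},{"claw":0,"x":0,"y":0,"z":0,"roll":0}]' 40; python3 w.py|cut -c1-140
```

```text
t: 19.15
position: [0.5057, -0.2318, 0.1324]
eef_rot: [-0.0, 0.922, 0.388, -0.0]
force: [0.9, 0.5, -3.9]
grip_width: 0.275
t 19.15 pos [ 0.5057 -0.2318  0.1324] theta 45.70 tilt [-2.e-04  2.e-04 -1.e+00] F [ 0.9   0.51 -3.86] M [ 0.284 -0.078 -0.062] g 0.275 j [ 
t: 19.4
position: [0.5057, -0.2318, 0.1318]
eef_rot: [-0.0, 0.922, 0.388, -0.0]
force: [-0.3, 0.6, -2.3]
grip_width: 0.268
t 19.40 pos [ 0.5057 -0.2318  0.1318] theta 45.70 tilt [-1.e-04  1.e-04 -1.e+00] F [-0.31  0.61 -2.33] M [0.375 0.026 0.016] g 0.268 j [ 0.7
```

```bash
python3 -m creep '[{"claw":0,"x":0,"y":0,"z":0.6,"roll":0},{"claw":0,"x":0,"y":0,"z":0,"roll":0}]' 40; python3 w.py|cut -c1-140;python3 -m creep '[{"claw":0,"x":0,"y":0,"z":0.4,"roll":0},{"claw":0,"x":0,"y":0,"z":0,"roll":0}]' 40; python3 w.py|cut -c1-140
```

```text
t: 19.65
position: [0.5057, -0.2318, 0.1312]
eef_rot: [-0.0, 0.922, 0.388, 0.0]
force: [0.3, 2.4, -1.5]
grip_width: 0.27
t 19.65 pos [ 0.5057 -0.2318  0.1312] theta 45.70 tilt [-0.e+00  1.e-04 -1.e+00] F [ 0.27  2.35 -1.54] M [ 0.337  0.081 -0.05 ] g 0.270 j [ 
t: 19.9
position: [0.5058, -0.2318, 0.131]
eef_rot: [0.0, 0.922, 0.388, 0.0]
force: [-1.4, 1.6, 1.9]
grip_width: 0.275
t 19.90 pos [ 0.5058 -0.2318  0.131 ] theta 45.70 tilt [ 1.e-04 -0.e+00 -1.e+00] F [-1.39  1.64  1.86] M [0.474 0.254 0.019] g 0.275 j [ 0.7
```

Fully seated: z=0.131, 12 mm below the face contact, as expected. Now I'll turn clockwise.

```bash
python3 -m creep '[{"claw":0,"x":0,"y":0,"z":-0.2,"roll":3},{"claw":0,"x":0,"y":0,"z":0,"roll":4},{"claw":0,"x":0,"y":0,"z":0,"roll":4},{"claw":0,"x":0,"y":0,"z":0,"roll":4},{"claw":0,"x":0,"y":0,"z":0,"roll":0}]' 40; python3 w.py|cut -c1-140;python3 -m creep '[{"claw":0,"x":0,"y":0,"z":0,"roll":5},{"claw":0,"x":0,"y":0,"z":0,"roll":5},{"claw":0,"x":0,"y":0,"z":0,"roll":5},{"claw":0,"x":0,"y":0,"z":0,"roll":0}]' 40; python3 w.py|cut -c1-140
```

```text
t: 20.52
position: [0.5058, -0.2316, 0.131]
eef_rot: [-0.0, 0.964, 0.265, 0.0]
force: [0.3, 1.6, -1.2]
grip_width: 0.271
t 20.52 pos [ 0.5058 -0.2316  0.131 ] theta 30.75 tilt [ 1.e-04  0.e+00 -1.e+00] F [ 0.32  1.58 -1.18] M [0.511 0.034 0.073] g 0.271 j [ 0.7
t: 21.02
position: [0.5059, -0.2316, 0.131]
eef_rot: [-0.0, 0.99, 0.138, 0.0]
force: [0.4, 2.3, -0.0]
grip_width: 0.276
t 21.02 pos [ 0.5059 -0.2316  0.131 ] theta 15.83 tilt [ 2.e-04  2.e-04 -1.e+00] F [ 0.36  2.3  -0.04] M [ 0.732 -0.095  0.117] g 0.276 j [
```

```bash
python3 -m creep '[{"claw":0,"x":0,"y":-0.3,"z":0,"roll":4},{"claw":0,"x":0,"y":0,"z":0,"roll":5},{"claw":0,"x":0,"y":0,"z":0,"roll":5},{"claw":0,"x":0,"y":0,"z":0,"roll":0}]' 40; python3 w.py|cut -c1-140
python3 - <<'E'
from h import *
snap('scene','s5.png')
b=cv2.imread('pics/s5.png')[140:230,205:305]
a=cv2.imread('pics/scene0.png')[140:230,205:305]
cv2.imwrite('pics/c5.png',np.hstack([cv2.resize(q,None,fx=4,fy=4,interpolation=cv2.INTER_CUBIC) for q in(a,b)]))
E
```

```text
t: 21.52
position: [0.5059, -0.2314, 0.131]
eef_rot: [-0.0, 1.0, 0.016, 0.0]
force: [2.0, 0.7, -2.2]
grip_width: 0.273
t 21.52 pos [ 0.5059 -0.2314  0.131 ] theta 1.88 tilt [ 4.e-04  1.e-04 -1.e+00] F [ 1.97  0.67 -2.2 ] M [ 0.65  -0.417  0.101] g 0.273 j [ 0
```

View pics/c5.png

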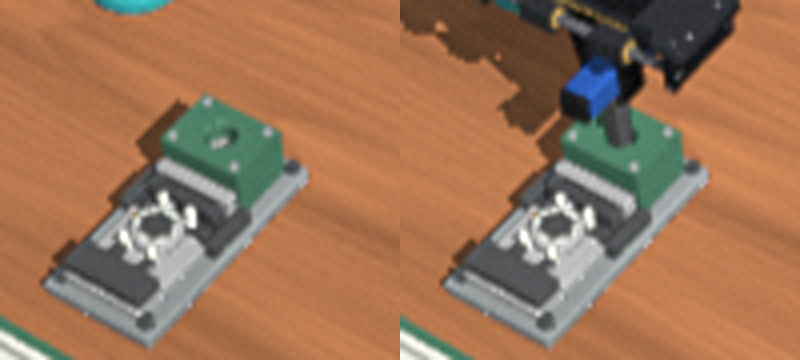

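```bash
python3 -m creep '[{"claw":0,"x":0.3,"y":-0.3,"z":0,"roll":4},{"claw":0,"x":0,"y":0,"z":0,"roll":4},{"claw":0,"x":0,"y":0,"z":0,"roll":4},{"claw":0,"x":0,"y":0,"z":0,"roll":0}]' 40; python3 w.py|cut -c1-140;python3 -m creep '[{"claw":0,"x":0,"y":0,"z":0,"roll":3},{"claw":0,"x":0,"y":0,"z":0,"roll":3},{"claw":0,"x":0,"y":0,"z":0,"roll":0}]' 40; python3 w.py|cut -c1-140
```

```text
t: 22.08
position: [0.5061, -0.2312, 0.1311]
eef_rot: [0.0, 0.996, -0.088, 0.0]
force: [1.0, 1.3, -2.1]
grip_width: 0.271
t 22.07 pos [ 0.5061 -0.2312  0.1311] theta -10.13 tilt [ 3.e-04 -1.e-04 -1.e+00] F [ 1.03  1.33 -2.11] M [ 0.507 -0.467  0.215] g 0.271 j [
t: 22.45
position: [0.5061, -0.2312, 0.1311]
eef_rot: [-0.0, 0.99, -0.14, 0.0]
force: [1.6, 0.8, -2.9]
grip_width: 0.271
t 22.45 pos [ 0.5061 -0.2312  0.1311] theta -16.12 tilt [ 3.e-04 -0.e+00 -1.e+00] F [ 1.55  0.76 -2.89] M [ 0.501 -0.638  0.222] g 0.271 j [
```

```bash
python3 -m creep '[{"claw":0,"x":0.2,"y":-0.1,"z":0,"roll":2},{"claw":0,"x":0,"y":0,"z":0,"roll":1.5},{"claw":0,"x":0,"y":0,"z":0,"roll":0}]' 40; python3 w.py|cut -c1-140;python3 -m creep '[{"claw":0,"x":0,"y":0,"z":0,"roll":2},{"claw":0,"x":0,"y":0,"z":0,"roll":0}]' 40; python3 w.py|cut -c1-140
```

```text
t: 22.82
position: [0.5062, -0.2312, 0.1311]
eef_rot: [0.0, 0.985, -0.172, 0.0]
force: [2.3, 1.5, -2.4]
grip_width: 0.275
t 22.82 pos [ 0.5062 -0.2312  0.1311] theta -19.80 tilt [ 1.e-04 -0.e+00 -1.e+00] F [ 2.33  1.46 -2.41] M [ 0.429 -0.597  0.221] g 0.275 j [
t: 23.08
position: [0.5062, -0.2312, 0.1311]
eef_rot: [-0.0, 0.982, -0.189, 0.0]
force: [2.5, 0.8, -3.9]
grip_width: 0.266
t 23.07 pos [ 0.5062 -0.2312  0.1311] theta -21.84 tilt [ 1.e-04 -0.e+00 -1.e+00] F [ 2.46  0.8  -3.85] M [ 0.448 -0.714  0.192] g 0.266 j [
```

```bash
python3 -m creep '[{"claw":0,"x":0,"y":0,"z":0,"roll":2},{"claw":0,"x":0,"y":0,"z":0,"roll":0}]' 40; python3 w.py|cut -c1-140;python3 -m creep '[{"claw":0,"x":0,"y":0,"z":0,"roll":1.5},{"claw":0,"x":0,"y":0,"z":0,"roll":0}]' 40; python3 w.py|cut -c1-140
```

```text
t: 23.32
position: [0.5062, -0.2312, 0.1311]
eef_rot: [0.0, 0.978, -0.207, 0.0]
force: [2.5, 1.2, -2.5]
grip_width: 0.271
t 23.32 pos [ 0.5062 -0.2312  0.1311] theta -23.85 tilt [ 1.e-04 -0.e+00 -1.e+00] F [ 2.51  1.16 -2.46] M [ 0.5   -0.752  0.25 ] g 0.271 j [
t: 23.58
position: [0.5062, -0.2312, 0.1311]
eef_rot: [-0.0, 0.976, -0.219, 0.0]
force: [3.0, 1.1, -3.2]
grip_width: 0.274
t 23.57 pos [ 0.5062 -0.2312  0.1311] theta -25.34 tilt [ 1.e-04  0.e+00 -1.e+00] F [ 2.99  1.08 -3.23] M [ 0.482 -0.789  0.181] g 0.274 j [
```

```bash
python3 -m creep '[{"claw":0,"x":0.2,"y":0,"z":0,"roll":1.5},{"claw":0,"x":0,"y":0,"z":0,"roll":0}]' 40; python3 w.py|cut -c1-140;python3 -m creep '[{"claw":0,"x":0,"y":0,"z":0,"roll":1.5},{"claw":0,"x":0,"y":0,"z":0,"roll":0}]' 40; python3 w.py|cut -c1-140
```

```text
t: 23.82
position: [0.5063, -0.2312, 0.1311]
eef_rot: [-0.0, 0.973, -0.232, -0.0]
force: [2.8, 1.5, -2.7]
grip_width: 0.267
t 23.82 pos [ 0.5063 -0.2312  0.1311] theta -26.84 tilt [-1.e-04  1.e-04 -1.e+00] F [ 2.82  1.46 -2.73] M [ 0.543 -0.68   0.271] g 0.267 j [
t: 24.08
position: [0.5063, -0.2312, 0.1311]
eef_rot: [-0.0, 0.97, -0.245, -0.0]
force: [3.2, 1.6, -2.7]
grip_width: 0.269
t 24.07 pos [ 0.5063 -0.2312  0.1311] theta -28.34 tilt [-0.e+00  1.e-04 -1.e+00] F [ 3.16  1.56 -2.73] M [ 0.502 -0.661  0.24 ] g 0.269 j [
```

```bash
python3 -m creep '[{"claw":0,"x":0,"y":0,"z":0,"roll":1.5},{"claw":0,"x":0,"y":0,"z":0,"roll":0}]' 40; python3 w.py|cut -c1-140;python3 -m creep '[{"claw":0,"x":0,"y":0,"z":0,"roll":1.5},{"claw":0,"x":0,"y":0,"z":0,"roll":0}]' 40; python3 w.py|cut -c1-140
```

```text
t: 24.32
position: [0.5063, -0.2312, 0.1311]
eef_rot: [-0.0, 0.966, -0.257, 0.0]
force: [2.3, 1.8, -3.0]
grip_width: 0.27
t 24.32 pos [ 0.5063 -0.2312  0.1311] theta -29.84 tilt [ 0.  0. -1.] F [ 2.33  1.76 -3.05] M [ 0.526 -0.744  0.173] g 0.270 j [ 0.58  0.24 
t: 24.58
position: [0.5064, -0.2312, 0.1311]
eef_rot: [-0.0, 0.963, -0.27, 0.0]
force: [2.7, 1.6, -2.6]
grip_width: 0.273
t 24.57 pos [ 0.5064 -0.2312  0.1311] theta -31.33 tilt [ 0.  0. -1.] F [ 2.7   1.59 -2.6 ] M [ 0.554 -0.788  0.342] g 0.273 j [ 0.58  0.24
```

```bash
python3 -m creep '[{"claw":0,"x":0,"y":0,"z":0,"roll":1},{"claw":0,"x":0,"y":0,"z":0,"roll":0},{"claw":0,"x":0,"y":0,"z":0,"roll":0}]' 40; python3 w.py|cut -c1-140
python3 - <<'E'
from h import *
snap('scene','s6.png');snap('top','t6.png')
b=cv2.imread('pics/s6.png')[140:230,205:305]
a=cv2.imread('pics/t6.png')[150:250,340:440]
cv2.imwrite('pics/c6.png',np.hstack([cv2.resize(q,(400,360),interpolation=cv2.INTER_CUBIC) for q in(a,b)]))
E
```

```text
t: 24.95
position: [0.5064, -0.2312, 0.1311]
eef_rot: [0.0, 0.961, -0.278, 0.0]
force: [2.3, 1.9, -2.9]
grip_width: 0.275
t 24.95 pos [ 0.5064 -0.2312  0.1311] theta -32.29 tilt [ 0. -0. -1.] F [ 2.29  1.91 -2.9 ] M [ 0.477 -0.775  0.616] g 0.275 j [ 0.58  0.24
```

View pics/c6.png

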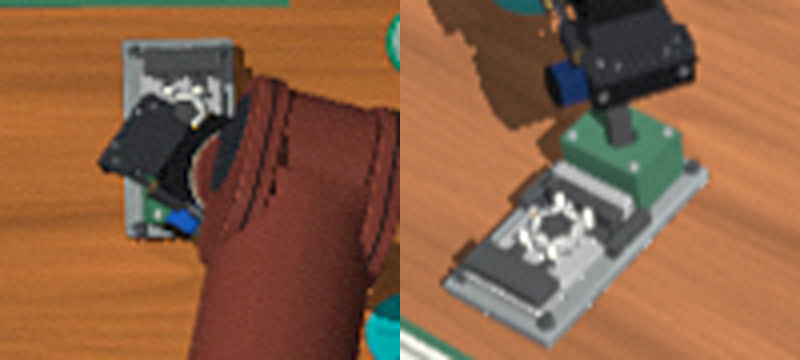

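Mz rose from 0.24 through 0.34 to 0.62 N m, so the cam is at its stop. I'll unload the play by 4° (half of it) and withdraw.

```bash
python3 -m creep '[{"claw":0,"x":0,"y":0,"z":0,"roll":-2},{"claw":0,"x":0,"y":0,"z":0,"roll":-2.5},{"claw":0,"x":0,"y":0,"z":0,"roll":0}]' 40; python3 w.py|cut -c1-140; python3 -m creep '[{"claw":0,"x":0,"y":0,"z":-2,"roll":0},{"claw":0,"x":0,"y":0,"z":-3,"roll":0},{"claw":0,"x":0,"y":0,"z":-3,"roll":0}]' 40; python3 w.py|cut -c1-140
```

```text
t: 25.42
position: [0.5061, -0.2314, 0.131]
eef_rot: [-0.0, 0.971, -0.24, -0.0]
force: [1.9, 1.8, -2.7]
grip_width: 0.275
t 25.43 pos [ 0.5061 -0.2314  0.131 ] theta -27.80 tilt [-3.e-04  2.e-04 -1.e+00] F [ 1.87  1.82 -2.7 ] M [ 0.57  -0.536 -0.014] g 0.275 j [
t: 25.8
position: [0.5062, -0.2314, 0.1393]
eef_rot: [0.0, 0.971, -0.24, -0.0]
force: [1.5, 0.1, -2.5]
grip_width: 0.275
t 25.80 pos [ 0.5062 -0.2314  0.1393] theta -27.83 tilt [-3.e-04 -1.e-04 -1.e+00] F [ 1.52  0.14 -2.52] M [ 0.372 -0.369  0.078] g 0.275 j [
```

```bash
python3 -m creep '[{"claw":0,"x":0,"y":0,"z":-6,"roll":0},{"claw":0,"x":0,"y":0,"z":-12,"roll":0},{"claw":0,"x":0,"y":0,"z":-20,"roll":0},{"claw":0,"x":0,"y":0,"z":-25,"roll":0},{"claw":0,"x":0,"y":0,"z":-22,"roll":0},{"claw":0,"x":0,"y":0,"z":0,"roll":0}]' 40; python3 w.py .463 .278 .223
python3 - <<'E'
from h import *
snap('scene','s7.png')
b=cv2.imread('pics/s7.png')[120:230,190:310]
cv2.imwrite('pics/c7.png',cv2.resize(b,None,fx=5,fy=5,interpolation=cv2.INTER_CUBIC))
E
```

```text
t: 26.55
position: [0.5072, -0.2318, 0.2263]
eef_rot: [0.0, 0.971, -0.24, 0.002]
force: [0.7, -0.6, -3.3]
grip_width: 0.27
t 26.55 pos [ 0.5072 -0.2318  0.2263] theta -27.82 tilt [ 0.0033 -0.0018 -1.    ] F [ 0.69 -0.58 -3.32] M [ 0.034 -0.002 -0.022] g 0.270 j [ 0.59  0.17 -0.27  1.7   0.05  1.27 -1.75]
tool mm [-277.  -430.3    2.3]
```

View pics/c7.png

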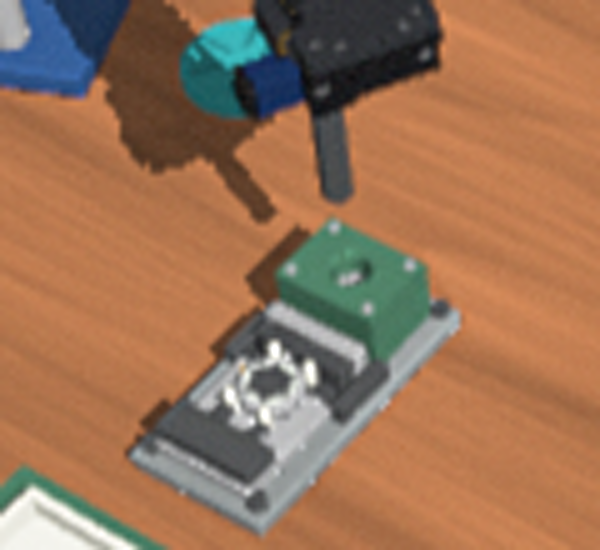

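```bash
python3 -m creep '[{"claw":0,"x":0,"y":0,"z":0,"roll":-9},{"claw":0,"x":0,"y":0,"z":0,"roll":-9},{"claw":0,"x":0,"y":0,"z":0,"roll":-9},{"claw":0,"x":0,"y":0,"z":0,"roll":-9.5},{"claw":0,"x":0,"y":0,"z":0,"roll":0}]' 40; python3 w.py .463 .278 .223
```

```text
t: 27.22
position: [0.5057, -0.2312, 0.2229]
eef_rot: [-0.0, 0.997, 0.075, -0.001]
force: [0.4, -0.2, -2.5]
grip_width: 0.273
t 27.23 pos [ 0.5057 -0.2312  0.2229] theta 8.63 tilt [-1.7e-03  8.0e-04 -1.0e+00] F [ 0.42 -0.19 -2.46] M [ 0.067  0.024 -0.006] g 0.273 j [ 0.64  0.17 -0.32  1.7   0.06  1.27 -1.12]
tool mm [ 3.420e+01 -5.098e+02  4.000e-01]
```

```bash
python3 -m creep '[{"claw":0,"x":1,"y":-30,"z":0,"roll":0},{"claw":0,"x":4,"y":-55,"z":0,"roll":0},{"claw":0,"x":4,"y":-55,"z":0,"roll":0},{"claw":0,"x":4,"y":-55,"z":0,"roll":0},{"claw":0,"x":4,"y":-55,"z":0,"roll":0},{"claw":0,"x":4,"y":-55,"z":0,"roll":0},{"claw":0,"x":4,"y":-55,"z":0,"roll":0},{"claw":0,"x":4,"y":-55,"z":0,"roll":0},{"claw":0,"x":4,"y":-55,"z":0,"roll":0},{"claw":0,"x":1,"y":-35,"z":0,"roll":0},{"claw":0,"x":0,"y":0,"z":0,"roll":0},{"claw":0,"x":0,"y":0,"z":0,"roll":0}]' 40; python3 w.py .4627 .2778 .18
```

```text
t: 28.72
position: [0.4636, 0.2722, 0.2235]
eef_rot: [0.0, 0.997, 0.074, -0.0]
force: [-0.4, 0.3, -2.7]
grip_width: 0.274
t 28.73 pos [0.4636 0.2722 0.2235] theta 8.53 tilt [-8.e-04 -9.e-04 -1.e+00] F [-0.39  0.34 -2.69] M [-0.02  -0.01  -0.017] g 0.274 j [ 0.07  0.19 -0.76  1.73  0.13  1.28 -2.14]
tool mm [-0.  -5.7 43.5]
```

Lower until the tip is about 10 mm above the block (TCP z 0.160) and look.

```bash
python3 -m creep '[{"claw":0,"x":0,"y":-5.7,"z":20,"roll":0},{"claw":0,"x":0,"y":0,"z":30,"roll":0},{"claw":0,"x":0,"y":0,"z":13,"roll":0},{"claw":0,"x":0,"y":0,"z":0,"roll":0},{"claw":0,"x":0,"y":0,"z":0,"roll":0}]' 40; python3 w.py .4627 .2778 .15
python3 - <<'E'
from h import *
snap('scene','s8.png');snap('top','t8.png')
b=cv2.imread('pics/s8.png')[190:270,370:450]
cv2.imwrite('pics/c8.png',cv2.resize(b,None,fx=7,fy=7,interpolation=cv2.INTER_CUBIC))
print([proj('scene',[.4627,.2778,z]) for z in(.06,.098,.045)], tip_of('key_tip','scene')[:3])
E
```

```text
t: 29.35
position: [0.4632, 0.2789, 0.1618]
eef_rot: [-0.0, 0.997, 0.076, 0.0]
force: [0.2, 0.3, -2.1]
grip_width: 0.271
t 29.35 pos [0.4632 0.2789 0.1618] theta 8.67 tilt [ 1.e-03  6.e-04 -1.e+00] F [ 0.24  0.31 -2.15] M [ 0.037 -0.018 -0.003] g 0.271 j [ 0.04  0.25 -0.75  1.8   0.18  1.16 -2.19]
tool mm [-0.7  1.  11.8]
[(np.float64(240.3334212746137), np.float64(416.9449429747406)), (np.float64(232.1756511637318), np.float64(419.0201679604631)), (np.float64(243.4570513127755), np.float64(416.15033427490744))] [{'centre': [200.6, 395.6], 'conf': 0.75}, {'centre': [240.4, 414.2], 'conf': 0.68}, {'centre': [227.6, 439.6], 'conf': 0.54}]
```

View pics/c8.png

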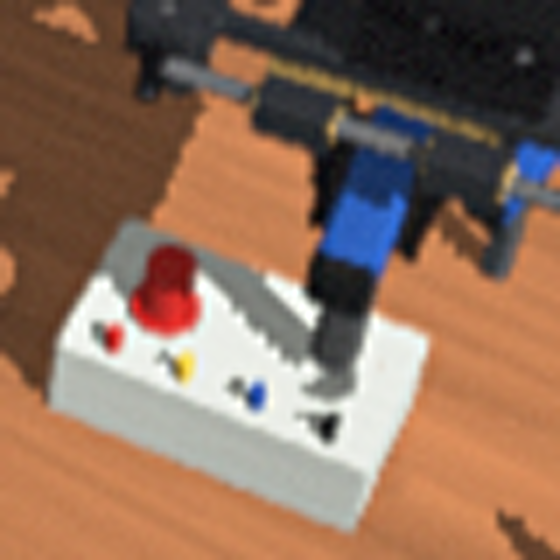

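```bash
python3 -m creep '[{"claw":0,"x":-0.5,"y":0.8,"z":5,"roll":0},{"claw":0,"x":0,"y":0,"z":5,"roll":0},{"claw":0,"x":0,"y":0,"z":0,"roll":0},{"claw":0,"x":0,"y":0,"z":0,"roll":0}]' 40; python3 w.py .4627 .2778 .14; python3 -m creep '[{"claw":0,"x":0,"y":0,"z":3,"roll":0},{"claw":0,"x":0,"y":0,"z":3,"roll":0},{"claw":0,"x":0,"y":0,"z":0,"roll":0}]' 40; python3 w.py .4627 .2778 .14
```

```text
t: 30.0
position: [0.4624, 0.2779, 0.1511]
eef_rot: [-0.0, 0.997, 0.076, -0.0]
force: [-0.2, 0.6, -2.4]
grip_width: 0.272
t 30.00 pos [0.4624 0.2779 0.1511] theta 8.70 tilt [-1.e-04  0.e+00 -1.e+00] F [-0.22  0.59 -2.4 ] M [ 0.044 -0.005  0.058] g 0.272 j [ 0.03  0.26 -0.75  1.82  0.19  1.14 -2.2 ]
tool mm [ 0.3  0.1 11.1]
t: 30.38
position: [0.4622, 0.2777, 0.1447]
eef_rot: [0.0, 0.997, 0.076, -0.0]
force: [0.4, 0.0, -2.0]
grip_width: 0.273
t 30.38 pos [0.4622 0.2777 0.1447] theta 8.70 tilt [-5.e-04 -2.e-04 -1.e+00] F [ 0.37  0.02 -2.01] M [-0.005 -0.013 -0.016] g 0.273 j [ 0.03  0.26 -0.75  1.82  0.2   1.13 -2.2 ]
tool mm [0.5 0.  4.7]
```

Entering freely.

```bash
python3 -m creep '[{"claw":0,"x":0.4,"y":0,"z":4,"roll":0},{"claw":0,"x":0,"y":0,"z":5,"roll":0},{"claw":0,"x":0,"y":0,"z":0,"roll":0}]' 40; python3 w.py .4627 .2778 .111; python3 -m creep '[{"claw":0,"x":0,"y":0,"z":6,"roll":0},{"claw":0,"x":0,"y":0,"z":8,"roll":0},{"claw":0,"x":0,"y":0,"z":6,"roll":0},{"claw":0,"x":0,"y":0,"z":0,"roll":0}]' 40; python3 w.py .4627 .2778 .111
```

```text
t: 30.75
position: [0.4625, 0.2777, 0.1355]
eef_rot: [0.0, 0.997, 0.076, -0.0]
force: [0.6, 1.2, -2.4]
grip_width: 0.268
t 30.75 pos [0.4625 0.2777 0.1355] theta 8.70 tilt [-8.e-04 -3.e-04 -1.e+00] F [ 0.64  1.2  -2.35] M [-0.018  0.025 -0.031] g 0.268 j [ 0.03  0.27 -0.74  1.83  0.21  1.12 -2.21]
tool mm [ 0.3 -0.1 24.5]
t: 31.25
position: [0.4624, 0.2777, 0.1154]
eef_rot: [0.0, 0.997, 0.076, -0.001]
force: [-0.0, -0.3, -2.6]
grip_width: 0.271
t 31.25 pos [0.4624 0.2777 0.1154] theta 8.70 tilt [-1.1e-03 -4.0e-04 -1.0e+00] F [-0.05 -0.31 -2.62] M [0.02  0.016 0.039] g 0.271 j [ 0.02  0.3  -0.74  1.85  0.23  1.08 -2.22]
tool mm [ 0.3 -0.1  4.4]
```

```bash
python3 -m creep '[{"claw":0,"x":0,"y":0,"z":2.5,"roll":0},{"claw":0,"x":0,"y":0,"z":1,"roll":0},{"claw":0,"x":0,"y":0,"z":0,"roll":0},{"claw":0,"x":0,"y":0,"z":0,"roll":0}]' 40; python3 w.py .4627 .2778 .111; python3 -m creep '[{"claw":0,"x":0,"y":0,"z":0.7,"roll":0},{"claw":0,"x":0,"y":0,"z":0,"roll":0}]' 40; python3 w.py .4627 .2778 .111
```

```text
t: 31.75
position: [0.4628, 0.278, 0.1127]
eef_rot: [-0.0, 0.997, 0.076, 0.0]
force: [0.2, -0.1, -2.8]
grip_width: 0.269
t 31.75 pos [0.4628 0.278  0.1127] theta 8.69 tilt [ 2.e-04  1.e-04 -1.e+00] F [ 0.17 -0.06 -2.84] M [ 0.029 -0.01   0.022] g 0.269 j [ 0.02  0.3  -0.74  1.85  0.23  1.07 -2.23]
tool mm [-0.1  0.1  1.7]
t: 32.0
position: [0.4627, 0.2779, 0.1119]
eef_rot: [-0.0, 0.997, 0.076, 0.0]
force: [0.0, 0.0, -3.0]
grip_width: 0.273
t 32.00 pos [0.4627 0.2779 0.1119] theta 8.70 tilt [ 0.  0. -1.] F [ 0.04  0.01 -3.01] M [0.02  0.015 0.02 ] g 0.273 j [ 0.02  0.3  -0.74  1.85  0.23  1.07 -2.23]
tool mm [-0.1  0.1  0.9]
```

```bash
python3 -m creep '[{"claw":0,"x":0,"y":0,"z":0.6,"roll":0},{"claw":0,"x":0,"y":0,"z":0,"roll":0}]' 40; python3 w.py .4627 .2778 .111; python3 -m creep '[{"claw":0,"x":0,"y":0,"z":0.4,"roll":0},{"claw":0,"x":0,"y":0,"z":0,"roll":0}]' 40; python3 w.py .4627 .2778 .111
```

```text
t: 32.25
position: [0.4627, 0.2779, 0.1112]
eef_rot: [-0.0, 0.997, 0.076, -0.0]
force: [-0.0, 0.3, -2.2]
grip_width: 0.269
t 32.25 pos [0.4627 0.2779 0.1112] theta 8.69 tilt [-1.e-04 -0.e+00 -1.e+00] F [-0.04  0.26 -2.2 ] M [ 0.048  0.015 -0.01 ] g 0.269 j [ 0.02  0.3  -0.74  1.86  0.23  1.07 -2.23]
tool mm [-0.   0.1  0.2]
t: 32.5
position: [0.4628, 0.278, 0.1111]
eef_rot: [-0.0, 0.997, 0.076, 0.0]
force: [0.2, -0.5, 0.0]
grip_width: 0.27
t 32.50 pos [0.4628 0.278  0.1111] theta 8.70 tilt [ 2.e-04  1.e-04 -1.e+00] F [ 0.18 -0.49  0.02] M [-0.111  0.154  0.003] g 0.270 j [ 0.02  0.3  -0.74  1.86  0.23  1.07 -2.23]
tool mm [-0.2  0.2  0.1]
```

On the floor, with the weight off. I'll open and retreat.

```bash
python3 -m creep '[{"claw":1,"x":0,"y":0,"z":0,"roll":0},{"claw":1,"x":0,"y":0,"z":0,"roll":0},{"claw":1,"x":0,"y":0,"z":0,"roll":0},{"claw":1,"x":0,"y":0,"z":0,"roll":0},{"claw":1,"x":0,"y":0,"z":0,"roll":0},{"claw":1,"x":0,"y":0,"z":0,"roll":0},{"claw":1,"x":0,"y":0,"z":0,"roll":0}]' 40; python3 -m creep '[{"claw":1,"x":0,"y":0,"z":-15,"roll":0},{"claw":1,"x":0,"y":0,"z":-40,"roll":0},{"claw":1,"x":0,"y":0,"z":-50,"roll":0},{"claw":1,"x":0,"y":0,"z":-30,"roll":0},{"claw":1,"x":0,"y":0,"z":0,"roll":0}]' 40;python3 w.py
```

```text
t: 33.38
position: [0.4628, 0.2779, 0.1109]
eef_rot: [-0.0, 0.997, 0.076, 0.0]
force: [0.0, 0.1, 0.6]
grip_width: 0.956
t: 34.0
position: [0.4638, 0.279, 0.2495]
eef_rot: [-0.001, 0.997, 0.076, 0.003]
force: [-0.2, -0.3, -1.3]
grip_width: 1.002
t 34.00 pos [0.4638 0.279  0.2495] theta 8.71 tilt [ 0.005   0.0022 -1.    ] F [-0.22 -0.32 -1.3 ] M [-0.004  0.068  0.001] g 1.002 j [ 0.07  0.17 -0.76  1.69  0.12  1.32 -2.14]
```

```bash
python3 -m creep '[{"claw":1,"x":-4,"y":55,"z":0,"roll":0},{"claw":1,"x":-4,"y":58,"z":0,"roll":0},{"claw":1,"x":-4,"y":58,"z":0,"roll":0},{"claw":1,"x":-4,"y":58,"z":0,"roll":0},{"claw":1,"x":0,"y":0,"z":0,"roll":0},{"claw":1,"x":0,"y":0,"z":0,"roll":0}]' 40;python3 w.py
python3 - <<'E'
from h import *
snap('scene','s9.png');snap('top','t9.png')
S=cv2.imread('pics/s9.png');T=cv2.imread('pics/t9.png');T0=cv2.imread('pics/top0.png')
f=lambda q:cv2.resize(q,(380,290),interpolation=cv2.INTER_CUBIC)
cv2.imwrite('pics/c9.png',np.vstack([np.hstack([f(S[190:270,360:465]),f(T[180:260,190:295])]),np.hstack([f(T0[155:225,345:437]),f(T[155:225,345:437])])]))
E
python3 m.py | grep -E 'handle|green|block'
```

```text
t: 34.75
position: [0.4813, 0.0497, 0.2457]
eef_rot: [-0.0, 0.997, 0.076, -0.0]
force: [0.0, -0.1, -0.6]
grip_width: 1.0
t 34.75 pos [0.4813 0.0497 0.2457] theta 8.69 tilt [-4.e-04  5.e-04 -1.e+00] F [ 0.03 -0.1  -0.59] M [ 0.071  0.008 -0.048] g 1.000 j [ 0.38  0.02 -0.58  1.82  0.01  1.3  -1.62]
handle top rect ((462.62359619140625, 277.00811767578125), (96.43353271484375, 24.59206199645996), 8.513057708740234) [461.6291 277.2872] 199
green rect ((506.7898864746094, -230.6120147705078), (70.70105743408203, 52.77216339111328), 89.86193084716797) 269 z 0.06003082459087097
block rect ((466.1130065917969, 244.12083435058594), (69.7386474609375, 129.990966796875), 6.199132919311523) 484 0.045274929096510846
handle top rect ((466.8695373535156, 278.89825439453125), (102.10320281982422, 24.139942169189453), 8.437639236450195) [466.4881 278.7397] 280
green rect ((509.0346984863281, -226.41494750976562), (78.62615203857422, 60.73856735229492), 89.74896240234375) 322 z 0.05972558193893392
block rect ((468.6029052734375, 244.1251220703125), (75.80213165283203, 130.7611541748047), 6.024111270904541) 793 0.04533536306486779
```

View pics/c9.png

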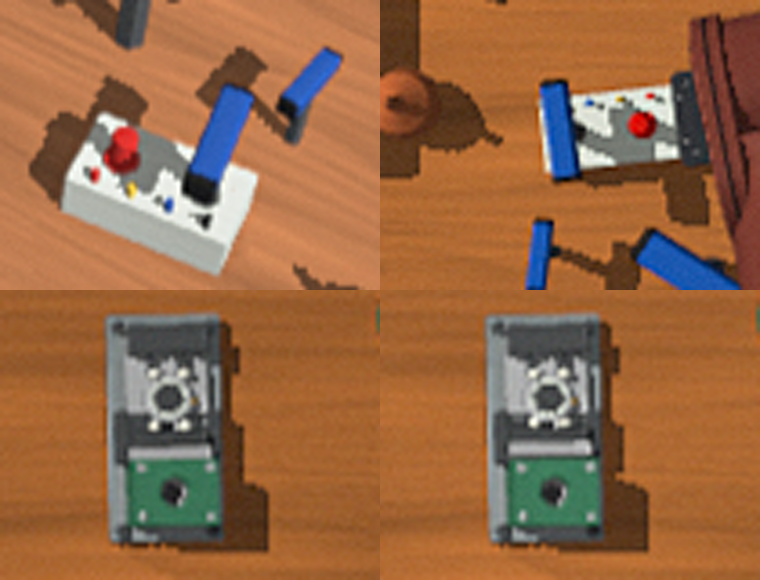

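The key stands back in its hole; the handle is within 0.5 mm and 0.5° of its start in the top camera. The jaw has moved up against the watch. Handing in.

```bash
python3 -c "
from station import bot
print(bot.close_job())"
```

```text
the job is handed in; nothing more can be done
None
```

The job is done and handed in at about 34.8 s. The cam is at its clamping stop and the blue key stands back in its hole in the block.

- **Feeling for the hexagon:** I took the middle-sized key from the block and lowered it into the port. I centred it by touching the bore walls, then turned it under about 6 N. It dropped in about 16° into the turn and seated about 12 mm below the first contact, which is the full depth.
- **Turning the cam:** I turned the key about 78° clockwise. Part of that was play in the socket, more than I first expected. The resistance stayed near 0.2 N m, then rose to about 0.6 N m over the last 2.5°, so I stopped there. I then turned the key back about 4.5° to unload it and lifted it out freely. The largest reading I saw at the wrist was about 5 N.
- **Putting the key back:** the key reached the hole's floor at the same height as at the start. I let go and moved the gripper clear. The top camera puts the handle within about 0.5 mm and 0.5° of where it began.
- **Last checks:** the pictures show the jaw moved in, with its pins at the watch. The other things in view look undisturbed.

**What did not fully agree:**
- The two cameras put the port about 2 mm off in x from where the bore walls were felt.
- The final handle fit from the scene camera was about 1.6 mm from its starting value, but that view is distorted by the handle's sides.
- I could not read the cam's angle directly. That it is at the stop rests on the torque rise and the jaw's movement.

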